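# Pack the square-drive sockets in their case and latch it

### The arm

A 7-joint arm with a two-finger parallel gripper is mounted at the origin on the work surface. World frame = base frame: x ahead of the robot, y to its left, z up, the work surface at z = 0. Lengths are in m, angles in rad, forces in N, time in s.
With the tool pointing down it reaches from about 0.4 to 0.85 m from the base axis. Payload 10.4 kg.
Tool frame: the origin (TCP) lies midway between the tips of the shut fingers; the grasp point (between the pads) lies 19 mm behind it; z points along the fingers, y is the direction in which the jaws open and shut (so a half turn about z gives the same grasp; the last joint's range is limited). The gripper opens to 87 mm and grips with 3 to 60 N. Pads are 19 mm wide; open, the fingers measure 117 mm over their backs; the gripper's body (75 mm by 190 mm) begins 51 mm behind the grasp point.
Start: joints at [-1.342, 0.332, -0.065, 1.46, 0.022, 1.35, -0.088], TCP at [0.156, 0.605, 0.223] pointing down, gripper open.
Joint ranges: [-2.6, 2.6], [-0.5, 2.12], [-1.47, 1.34], [0.16, 2.42], [-1.27, 4.41], [0.06, 2.06], [-2.6, 2.6]. Speed limits (rad/s): [2.22, 2.22, 2.79, 2.79, 3.14, 3.14, 3.14].

### API

Orientations are given as a unit quaternion [x, y, z, w].
In Python, from bench import r gives the robot as it stands.
- The arm moves only by the tool step_arm, never from a script. Its argument "increments" is a list of rows, each a list of 2 entries, a list of its own where there are three numbers: the shift along the tool's x, y, z in m, then the turn, a rotation vector about the tool's x, y, z in rad. A call has 1 to 5 rows; each row is the pose to reach, as a shift and turn from the pose measured when the call began, along the tool's axes at that moment; what a row does not reach only later rows make up. A row lasts 1/10 s, in which the tool goes at most 50 mm and 8.59 degrees, less where a joint would pass 70% of its speed; a pose out of reach is approached as far as the arm can. A call with a gripper value outside its range is refused whole. "hand" is the closure, from -1 (fully open) to 1 (shut), so that 0 is half open, set as the call begins (left out, the last holds). The fingers move at their own pace and stop on an object; "grip_force" is the grip in N (left out, the last holds). Time passes only in rows, so rows that repeat a pose let the fingers close. It gives the time, the measured TCP pose, the force and the opening at its end, in the units of the state.
- r.read_state(): the state, without advancing time (a new reading comes with each control period).
- r.camera(name): name is "scene" or "top" or "wrist"; returns a dict with "pixels" (400x640x3 uint8, blue, green, red), "camera_matrix" (3x3 intrinsics, pixels), "k1" (the pictures are not rectified: a ray, as slopes to the right and down, at radius r is drawn at 1 + k1 r^2 times it, then the intrinsics apply), "extrinsics" (4x4, takes a point from camera to world coordinates). Camera axes: x right, y up, looking along -z (the intrinsics and any distortion apply to the point x, -y, -z); pixel columns grow to the right and rows downward; lengths in m; the calibration is good to about 2 mm. A picture is of the moment at which its call begins. There is no depth.
- r.close_job(): hands the job in, once; it reports no verdict.
The state is a dict: "time": time; "joint_positions": joint angles; "joint_vel": joint speeds; "joint_torque": joint torques, N m; "ee_pos": TCP position; "eef_rot": TCP orientation; "ft_force": force on the tool from outside, world axes, zero at the start; "torque": the same for the moment, N m; "width": finger opening in m.
Only numpy, scipy, OpenCV 4.12 (cv2) and the standard library are available. Lean on these libraries where they do the work, as an engineer would, in place of code of your own. Each camera call takes 0.05 s, during which the arm holds its last target.

### The job

Put every loose square-drive socket from the bench back into the open tool case: each upright on a square post of its own, pushed fully home so that it stands on the case's floor. Then swing the lid over and press it down until it snaps past its catch and stays shut. Leave the screwdriver, the tape roll and the grease tin where they are.

Things in the scene. Friction and masses are not known exactly. Their poses are not given: they have to be found in the camera images.
- socket1: loose dark-steel square-drive socket, 60 mm tall, 0.3-0.52 kg, upright on the bench; may be absent. Below: round collar 54 mm across, 32 mm tall, square bore 21 mm wide, 32 mm deep from its underside. Above: square shank 36 mm across flats to grip, flats parallel to the bore's sides, square blind mouth on top. Origin: centre of the underside; z up, x and y square to the flats.
- socket2: loose dark-steel square-drive socket, 64 mm tall, 0.3-0.52 kg, upright on the bench; may be absent. Below: round collar 54 mm across, 32 mm tall, square bore 21 mm wide, 32 mm deep from its underside. Above: square shank 36 mm across flats to grip, flats parallel to the bore's sides, square blind mouth on top. Origin: centre of the underside; z up, x and y square to the flats.
- socket3: loose dark-steel square-drive socket, 68 mm tall, 0.3-0.52 kg, upright on the bench; may be absent. Below: round collar 54 mm across, 32 mm tall, square bore 21 mm wide, 32 mm deep from its underside. Above: square shank 36 mm across flats to grip, flats parallel to the bore's sides, square blind mouth on top. Origin: centre of the underside; z up, x and y square to the flats.
- socket4: loose dark-steel square-drive socket, 72 mm tall, 0.3-0.52 kg, upright on the bench; may be absent. Below: round collar 54 mm across, 32 mm tall, square bore 21 mm wide, 32 mm deep from its underside. Above: square shank 36 mm across flats to grip, flats parallel to the bore's sides, square blind mouth on top. Origin: centre of the underside; z up, x and y square to the flats.
- socket5: loose dark-steel square-drive socket, 76 mm tall, 0.3-0.52 kg, upright on the bench; may be absent. Below: round collar 54 mm across, 32 mm tall, square bore 21 mm wide, 32 mm deep from its underside. Above: square shank 36 mm across flats to grip, flats parallel to the bore's sides, square blind mouth on top. Origin: centre of the underside; z up, x and y square to the flats.
- case: blue steel tool case fixed to the bench, 264 mm (its x) by 170 mm (its y) outside, walls 6 mm thick rising to 92 mm above the bench; grey inner floor 10 mm above the bench with six square posts. Origin: centre of its underside, on the bench, z up; the lid is hinged along its +y side, the catch is in the middle of its -y side.
- post1 (a point): foot of post 1, on its axis, on the case's inner floor. 19 mm square, sides along the case's x and y, 30 mm tall, the top 8 mm tapering to 11 mm. Two rows of three: 76 mm apart along the case's x, rows 72 mm apart; 1 to 3 nearer the hinge. Any socket fits any post and, fully home, rests on the inner floor.
- post2 (a point): foot of post 2, on its axis, on the case's inner floor. 19 mm square, sides along the case's x and y, 30 mm tall, the top 8 mm tapering to 11 mm. Two rows of three: 76 mm apart along the case's x, rows 72 mm apart; 1 to 3 nearer the hinge. Any socket fits any post and, fully home, rests on the inner floor.
- post3 (a point): foot of post 3, on its axis, on the case's inner floor. 19 mm square, sides along the case's x and y, 30 mm tall, the top 8 mm tapering to 11 mm. Two rows of three: 76 mm apart along the case's x, rows 72 mm apart; 1 to 3 nearer the hinge. Any socket fits any post and, fully home, rests on the inner floor.
- post4 (a point): foot of post 4, on its axis, on the case's inner floor. 19 mm square, sides along the case's x and y, 30 mm tall, the top 8 mm tapering to 11 mm. Two rows of three: 76 mm apart along the case's x, rows 72 mm apart; 1 to 3 nearer the hinge. Any socket fits any post and, fully home, rests on the inner floor.
- post5 (a point): foot of post 5, on its axis, on the case's inner floor. 19 mm square, sides along the case's x and y, 30 mm tall, the top 8 mm tapering to 11 mm. Two rows of three: 76 mm apart along the case's x, rows 72 mm apart; 1 to 3 nearer the hinge. Any socket fits any post and, fully home, rests on the inner floor.
- post6 (a point): foot of post 6, on its axis, on the case's inner floor. 19 mm square, sides along the case's x and y, 30 mm tall, the top 8 mm tapering to 11 mm. Two rows of three: 76 mm apart along the case's x, rows 72 mm apart; 1 to 3 nearer the hinge. Any socket fits any post and, fully home, rests on the inner floor.
- lid (a joint): lid angle, rad: 0 shut and latched, 1.95 open stop (22 degrees beyond upright, leaning away from the case); starts at 1.75 to 1.95. Damped hinge with slight friction: above about 1.4 it stays or leans back to its stop, lower it falls by its weight, damped, until the sprung catch stops it ajar at about 0.075; a press of 5 to 10 N on its free edge snaps it to 0, and the catch keeps it there.
- lid_hinge (a point): middle of the lid's hinge line, on the case's rim 92 mm above the bench; the hinge line runs along the case's x.
- lid_edge (a point): middle of the lid's free edge, on its outer face (the top when shut, 100 mm above the bench). The lid is a blue sheet 8 mm thick, 264 mm long, 188 mm from hinge to free edge; a steel tab 50 mm wide stands 36 mm out of its inner face at the middle of this edge, hanging outside the case's wall when shut.
- screwdriver: bystander: screwdriver with a blue handle, 210 mm long, lying on the bench; origin at its middle on the bench, x along it.
- tape_roll: bystander: red roll of tape, 90 mm across, 48 mm tall, lying flat; origin at the centre of its underside.
- grease_tin: bystander: black grease tin, 70 mm across, 110 mm tall, standing; origin at the centre of its underside.
Things that resemble listed ones, but are neither listed nor needed, are in the scene too. Leave any blue or green look-alike of the socket5 alone.

How it is judged:
By the outcome, as a careful person would: the job done as asked, in the order asked, and still so for the second after the job is handed in, with the robot touching nothing.
Of socket1, socket2, socket3, socket4, socket5 only 3 to 5 are there at a start; the rules pass over those that are not, and their reading is None.
At some moment in a run one of socket1, socket2, socket3, socket4, socket5 may be knocked a few centimetres aside while the robot is not near it.
It also fails if it takes over 210 s, if anything falls off the work surface, if the arm or the gripper's body presses on something with over 40 N, if the wrist force passes 120 N, or if a joint passes its speed limit or range.

## Working session

There is one attempt and no reset: what is moved stays moved. The work goes in short steps, Python scripts to look and compute and a tool call to move; the robot and the scene stay as the last step left them, time stands still between calls to the robot, and variables do not carry over. Pictures are saved under pics/ and viewed, and the job is handed in when it is done.

Besides the shell and the picture viewer there is one more tool, called by a JSON object that holds its "name" and its "arguments". step_arm: Moves the arm, as the interface text tells. Its arguments: {"type":"object","properties":{"increments":{"type":"array"},"hand":{"type":"number"},"grip_force":{"type":"number"}},"required":["increments"]}

```bash
ls; mkdir -p pics; python3 - <<'E'
from bench import r
import cv2, numpy as np
np.set_printoptions(precision=4,suppress=True)
for n in ["scene","top","wrist"]:
    c=r.camera(n); cv2.imwrite(f"pics/a_{n}.png",c["pixels"]); print(n,c["camera_matrix"],c["k1"],c["extrinsics"])
print(r.read_state())
E
```

```text
pics
scene [[389.1238   0.     322.7119]
 [  0.     389.1238 199.4667]
 [  0.       0.       1.    ]] -0.06520699590899952 [[ 0.8368 -0.4644  0.2899  0.9282]
 [ 0.5474  0.7026 -0.4546 -0.5421]
 [ 0.0074  0.5391  0.8422  1.0793]
 [ 0.      0.      0.      1.    ]]
top [[381.0352   0.     327.3939]
 [  0.     381.0352 200.4042]
 [  0.       0.       1.    ]] 0.013127159482575538 [[ 0.0105  0.9915 -0.1294  0.4268]
 [-0.9999  0.0112  0.005  -0.0232]
 [ 0.0064  0.1293  0.9916  1.2492]
 [ 0.      0.      0.      1.    ]]
wrist [[288.8777   0.     313.5   ]
 [  0.     288.8777 202.7622]
 [  0.       0.       1.    ]] -0.048835239437874364 [[ 0.2492 -0.9361 -0.2482  0.0882]
 [ 0.9685  0.2406  0.0649  0.6221]
 [-0.0011 -0.2565  0.9665  0.3815]
 [ 0.      0.      0.      1.    ]]
{'time': 0.15, 'joint_positions': array([-1.3416,  0.3327, -0.0647,  1.4607,  0.0216,  1.3499, -0.0885]), 'joint_vel': array([-0.0007, -0.0008,  0.0003, -0.0052,  0.0001,  0.0008,  0.0017]), 'joint_torque': array([  0.0008, -62.3636,   0.0247, -39.0135,  -0.0612,   0.0372,
         0.0001]), 'ee_pos': array([0.1556, 0.605 , 0.222 ]), 'eef_rot': array([ 0.1255,  0.9921, -0.0005, -0.0001]), 'ft_force': array([ 0.061 , -0.4639, -0.2451]), 'torque': array([-0.0398,  0.0248,  0.0107]), 'width': 0.08705226362473853}
```

View pics/a_scene.png

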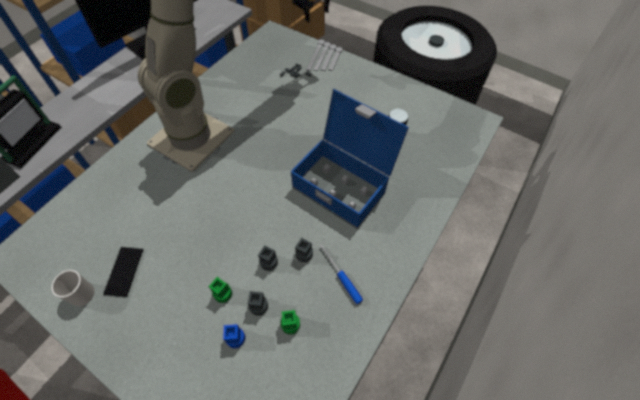

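View pics/a_top.png

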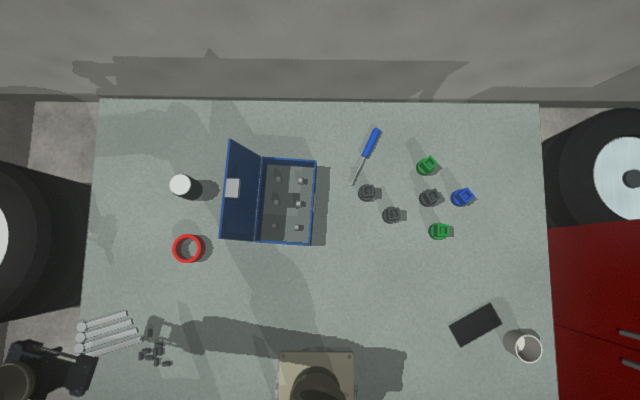

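View pics/a_wrist.png

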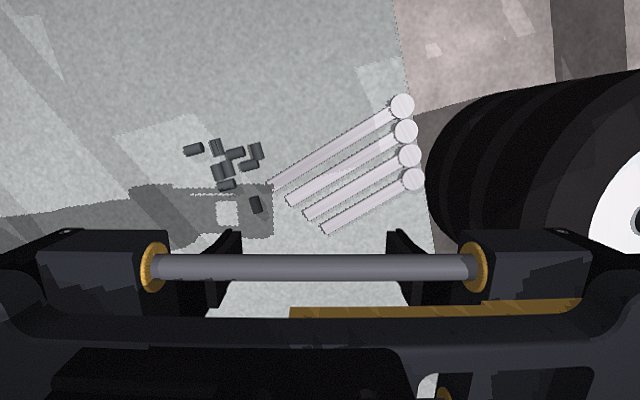

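The scene shows three dark sockets, at top px (369,193), (392,215) and (430,198). There are green and blue look-alikes beside them, and the case is at about (268,200) with its lid open to the left (+y). Next I'll enlarge and measure.

```bash
cat > h.py <<'E'
import numpy as np, cv2
from bench import r
from scipy.spatial.transform import Rotation as R
np.set_printoptions(precision=4,suppress=True)
def ray(c,u,v):
    K=c["camera_matrix"];d=cv2.undistortPoints(np.array([[[u,v]]],float),K,np.array([c["k1"],0,0,0]))[0,0]
    E=c["extrinsics"]; return E[:3,3],E[:3,:3]@np.array([d[0],-d[1],-1.])
def onz(c,u,v,z):
    o,d=ray(c,u,v); return o+d*(z-o[2])/d[2]
def proj(c,p):
    E=c["extrinsics"]; q=E[:3,:3].T@(np.array(p)-E[:3,3]); x,y=q[0]/-q[2],-q[1]/-q[2]
    s=1+c["k1"]*(x*x+y*y);K=c["camera_matrix"]
    return np.array([K[0,0]*x*s+K[0,2],K[1,1]*y*s+K[1,2]])
def crop(c,x0,y0,x1,y1,f,name):
    im=cv2.resize(c["pixels"][y0:y1,x0:x1],None,fx=f,fy=f,interpolation=cv2.INTER_CUBIC)
    for x in range((x0//10+1)*10,x1,10):cv2.line(im,((x-x0)*f,0),((x-x0)*f,8 if x%50 else 20),(0,255,255),1)
    for y in range((y0//10+1)*10,y1,10):cv2.line(im,(0,(y-y0)*f),(8 if y%50 else 20,(y-y0)*f),(0,255,255),1)
    cv2.imwrite("pics/"+name+".png",im)
def st():
    s=r.read_state();print("t",round(s["time"],2),"pos",s["ee_pos"],"z-axis",R.from_quat(s["eef_rot"]).as_matrix()[:,2],"y-axis",R.from_quat(s["eef_rot"]).as_matrix()[:,1],"F",s["ft_force"],"w",round(s["width"],4));return s
E
python3 - <<'E'
from h import *
c=r.camera("top")
crop(c,200,130,330,250,6,"b_case"); crop(c,340,140,480,245,5,"b_sock")
s=r.camera("scene"); crop(s,280,80,420,230,4,"b_scase")
E
```

```text
(no output)
```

View pics/b_case.png

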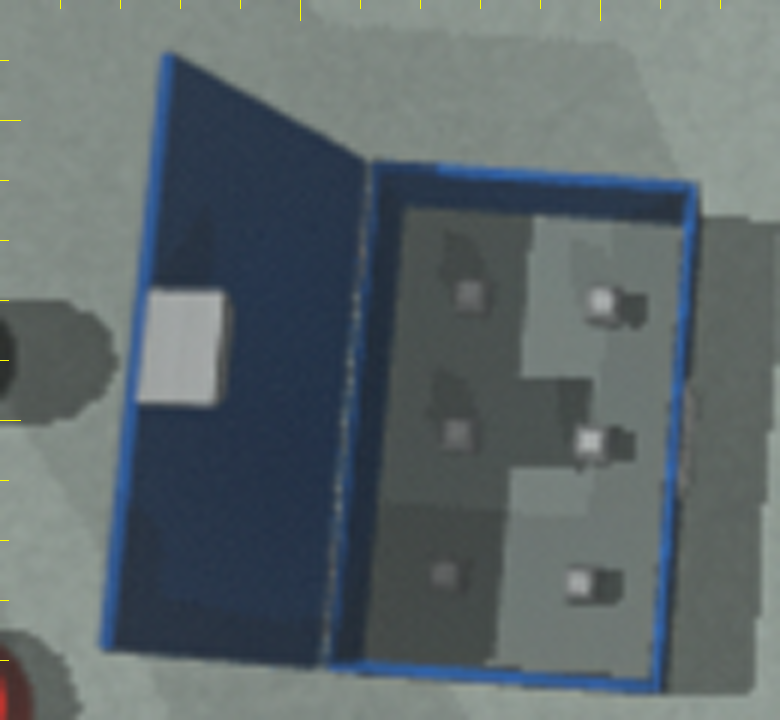

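View pics/b_sock.png

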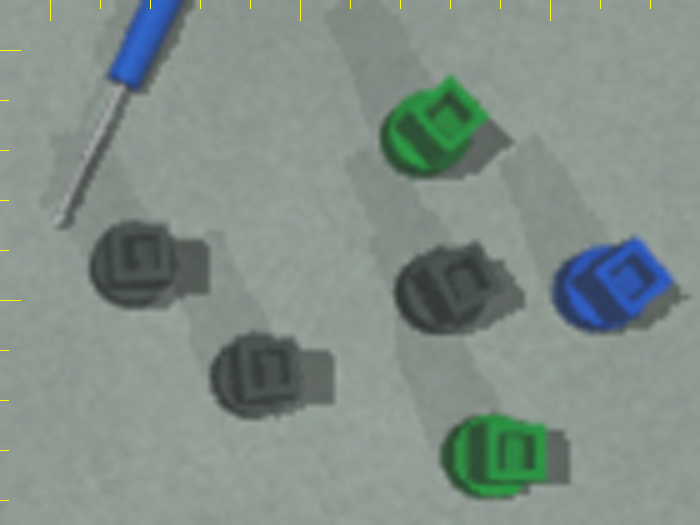

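View pics/b_scase.png

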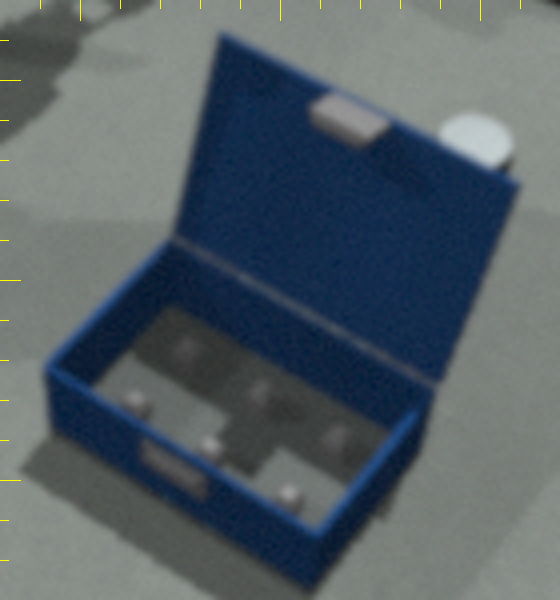

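```bash
python3 - <<'E'
from h import *
c=r.camera("top");s=r.camera("scene")
P=lambda l,f,x0,y0:[((x+.5)/f-.5+x0,(y+.5)/f-.5+y0) for x,y in l]
# order: x+ hingeside first
posts=P([(470,296),(457,436),(445,576),(602,304),(591,441),(579,582)],6,200,130)
sp=P([(338,438),(261,392),(188,350),(290,495),(210,447),(136,403)],4,280,80)
def fit(w):
    L=np.array([(x,y) for y in(.036,-.036) for x in(.076,0,-.076)])
    w=np.array(w)[:,:2]; a=L-L.mean(0);b=w-w.mean(0)
    th=np.arctan2((a[:,0]*b[:,1]-a[:,1]*b[:,0]).sum(),(a*b).sum())
    Rm=np.array([[np.cos(th),-np.sin(th)],[np.sin(th),np.cos(th)]])
    print("c",w.mean(0),"th",th,"res",(b-a@Rm.T).ravel())
    return w.mean(0),th
fit([onz(c,*p,.040) for p in posts]); fit([onz(s,*p,.040) for p in sp])
cor=P([(697,184),(660,690),(330,667),(372,160)],6,200,130)
q=np.array([onz(c,*p,.092) for p in cor]);print(q,q.mean(0))
# sockets: collar circle left edges & tops
print("edges",np.linalg.norm(q[0]-q[1]),np.linalg.norm(q[1]-q[2]))
for z in (.06,.068,.076):
  print(z,[onz(c,*p,z)[:2] for p in P([(147,255),(270,369),(466,282)],5,340,140)])
crop(s,240,225,330,330,6,"c_ssock")
E
```

```text
c [0.5758 0.0999] th -0.05480427643500684 res [-0.0012 -0.0009 -0.0011 -0.0002  0.0002 -0.0002 -0.0007  0.0001  0.001
  0.0003  0.0018  0.0009]
c [0.5826 0.0957] th -0.056227425500210856 res [-0.0001 -0.0015 -0.     -0.001   0.0022 -0.0021 -0.0006  0.0023 -0.0018
  0.0017  0.0003  0.0006]
[[0.7031 0.0084 0.092 ]
 [0.4428 0.0233 0.092 ]
 [0.4526 0.1893 0.092 ]
 [0.7137 0.1767 0.092 ]] [0.578  0.0994 0.092 ]
edges 0.260679536904748 0.16626120411545917
0.06 [array([ 0.6147, -0.1603]), array([ 0.5432, -0.2372]), array([ 0.5997, -0.3615])]
0.068 [array([ 0.6134, -0.1594]), array([ 0.5424, -0.2358]), array([ 0.5986, -0.3593])]
0.076 [array([ 0.6121, -0.1585]), array([ 0.5416, -0.2343]), array([ 0.5974, -0.357 ])]
```

View pics/c_ssock.png

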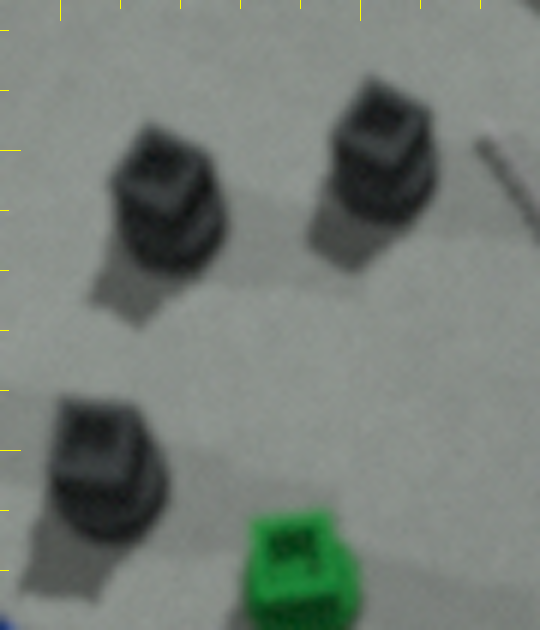

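```bash
cat >> h.py <<'E'
def go(p,yaw=None):
    """yaw: angle (deg) of tool y axis in world, tool pointing down"""
    s=r.read_state();T=R.from_quat(s["eef_rot"]);d=T.inv().apply(np.array(p)-s["ee_pos"])
    if yaw is None: w=np.zeros(3)
    else:
        a=np.radians(yaw);y=np.array([np.cos(a),np.sin(a),0]);z=np.array([0,0,-1.]);x=np.cross(y,z)
        w=(T.inv()*R.from_matrix(np.stack([x,y,z],1))).as_rotvec()
    print("shift",d,"turn",w,"rows",np.linalg.norm(d)/.05,np.degrees(np.linalg.norm(w))/8.59)
E
python3 - <<'E'
from h import *
st(); go([.40,.30,.42],40); go([.57,-.2,.35],-10)
E
```

```text
t 0.35 pos [0.1557 0.6052 0.2224] z-axis [-0.0001 -0.0002 -1.    ] y-axis [ 0.2491  0.9685 -0.0003] F [-0.7332  0.7838 -0.0956] w 0.0871
shift [-0.3127 -0.2348 -0.1976] turn [-0.0003  0.      0.6209] rows 8.76178849955289 4.141376517612536
shift [-0.6019 -0.6767 -0.1275] turn [-0.0002  0.0002  1.4936] rows 18.29067433588764 9.962098046093685
```

{"name": "step_arm", "arguments": {"increments": [[[0,0,-0.05],[0,0,0.1]],[[0,0,-0.1],[0,0,0.2]],[[-0.02,-0.02,-0.15],[0,0,0.3]],[[-0.05,-0.05,-0.19],[0,0,0.4]],[[-0.09,-0.08,-0.2],[0,0,0.5]]]}}

```text
time: 0.85
ee_pos: [0.2137, 0.5165, 0.421]
eef_rot: [0.367, 0.93, 0.002, -0.001]
ft_force: [1.2, 1.2, 0.7]
width: 0.0869
```

```bash
python3 - <<'E'
from h import *
st(); go([.57,-.2,.40],-10)
E
```

```text
t 0.85 pos [0.2137 0.5165 0.421 ] z-axis [ 0.0004  0.004  -1.    ] y-axis [0.6834 0.7301 0.0032] F [1.1813 1.1583 0.7352] w 0.0869
shift [-0.7498 -0.2797  0.0183] turn [ 0.0017 -0.0038  0.993 ] rows 16.008865512342325 6.623297849068499
```

{"name": "step_arm", "arguments": {"increments": [[[-0.046,-0.017,0],[0,0,0.06]],[[-0.092,-0.034,0],[0,0,0.12]],[[-0.138,-0.051,0],[0,0,0.18]],[[-0.184,-0.068,0],[0,0,0.24]],[[-0.23,-0.085,0],[0,0,0.3]]]}}

```text
time: 1.35
ee_pos: [0.3241, 0.2952, 0.4204]
eef_rot: [0.503, 0.864, 0.002, -0.001]
ft_force: [-0.0, 0.2, 0.1]
width: 0.0873
```

```bash
python3 - <<'E'
from h import *
st(); go([.57,-.2,.40],-10)
E
```

```text
t 1.35 pos [0.3241 0.2952 0.4204] z-axis [ 0.0006  0.0048 -1.    ] y-axis [0.8698 0.4934 0.0029] F [-0.019   0.1929  0.0586] w 0.0873
shift [-0.5521 -0.0305  0.0181] turn [ 0.0014 -0.0048  0.6906] rows 11.065467328932202 4.606235013680482
```

{"name": "step_arm", "arguments": {"increments": [[[-0.048,-0.003,0],[0,0,0.1]],[[-0.096,-0.006,0],[0,0,0.2]],[[-0.144,-0.008,0],[0,0,0.3]],[[-0.192,-0.011,0],[0,0,0.4]],[[-0.24,-0.013,0],[0,0,0.5]]]}}

```text
time: 1.85
ee_pos: [0.4316, 0.0779, 0.4197]
eef_rot: [0.703, 0.711, 0.002, -0.002]
ft_force: [0.9, 0.7, 0.2]
width: 0.0873
```

```bash
python3 - <<'E'
from h import *
st(); go([.57,-.2,.40],-10)
E
```

```text
t 1.85 pos [0.4316 0.0779 0.4197] z-axis [ 0.0013  0.0057 -1.    ] y-axis [0.9999 0.0119 0.0014] F [0.94   0.7249 0.1621] w 0.0873
shift [-0.2796  0.135   0.0183] turn [ 0.0009 -0.0058  0.1864] rows 6.221641748602565 1.2441467766303451
```

{"name": "step_arm", "arguments": {"increments": [[[-0.045,0.02,0],[0,0,0.05]],[[-0.09,0.042,0],[0,0,0.1]],[[-0.135,0.064,0],[0,0,0.15]],[[-0.18,0.086,0.01],[0,0,0.186]],[[-0.225,0.108,0.02],[0,-0.005,0.186]]]}}

```text
time: 2.35
ee_pos: [0.5414, -0.1444, 0.3998]
eef_rot: [0.766, 0.643, 0.001, 0.001]
ft_force: [0.7, 1.6, 0.4]
width: 0.0871
```

{"name": "step_arm", "arguments": {"increments": [[[-0.03,0.025,0.02],[0,0,0]],[[-0.03,0.025,0.02],[0,0,0]],[[-0.03,0.025,0.02],[0,0,0]]]}}

```text
time: 2.65
ee_pos: [0.5606, -0.179, 0.3791]
eef_rot: [0.767, 0.642, 0.0, 0.0]
ft_force: [0.3, -0.3, -0.6]
width: 0.0871
```

```bash
python3 - <<'E'
from h import *
st()
c=r.camera("wrist");cv2.imwrite("pics/d_wrist.png",c["pixels"]);print(c["extrinsics"])
E
```

```text
t 2.65 pos [ 0.5606 -0.179   0.3791] z-axis [ 0.0012 -0.     -1.    ] y-axis [ 0.9844 -0.1759  0.0012] F [ 0.2762 -0.3144 -0.5544] w 0.0871
[[ 0.9844  0.1705  0.0435  0.5728]
 [-0.1759  0.9516  0.252  -0.1107]
 [ 0.0016 -0.2557  0.9667  0.5388]
 [ 0.      0.      0.      1.    ]]
```

View pics/d_wrist.png

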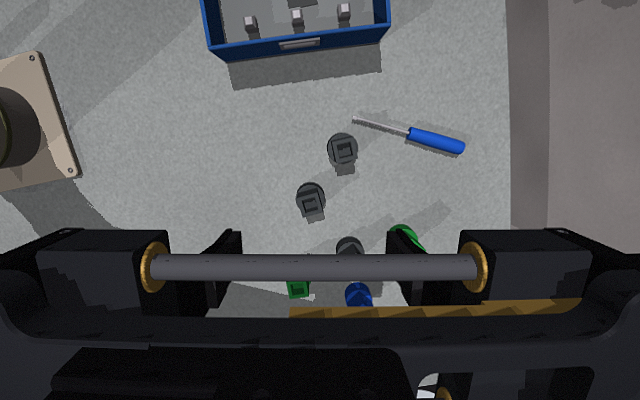

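Wrist view: socket A is at (342,150), B at (310,203), C is partly hidden at (350,245), and the front posts are at (250,20), (296,15) and (344,10). I'll enlarge it.

```bash
python3 - <<'E'
from h import *
c=r.camera("wrist");crop(c,285,120,385,230,6,"e_w"); crop(c,200,0,400,80,4,"e_case")
E
```

```text
(no output)
```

View pics/e_w.png

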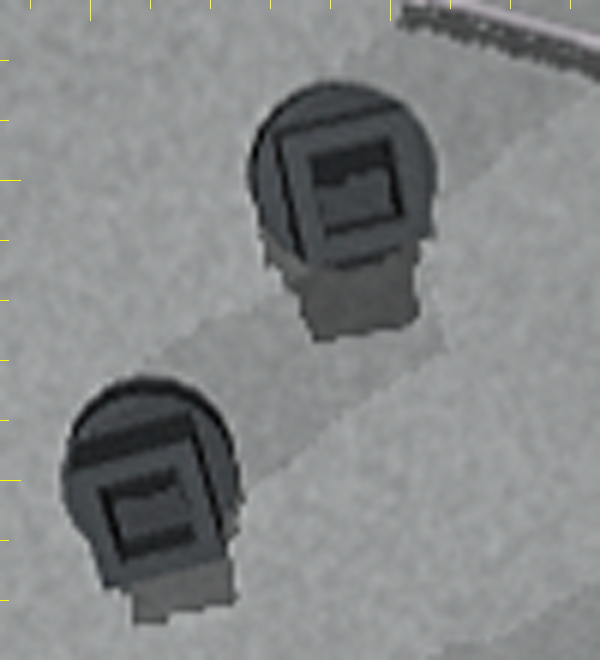

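View pics/e_case.png

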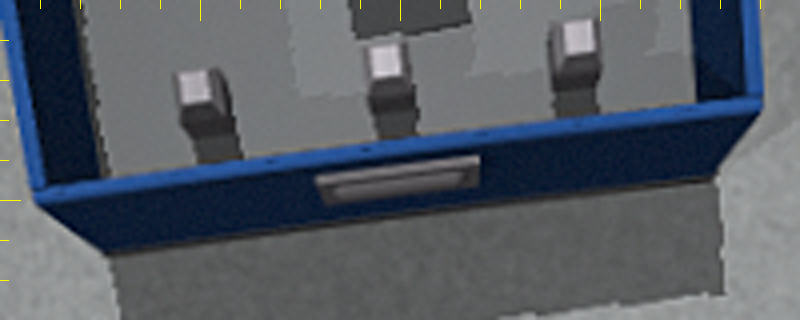

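```bash
python3 - <<'E'
from h import *
c=r.camera("wrist");t=r.camera("top")
P=lambda l,f,x0,y0:[((x+.5)/f-.5+x0,(y+.5)/f-.5+y0) for x,y in l]
A=P([(310,150),(390,135),(405,213),(325,235)],6,285,120)
B=P([(75,470),(190,435),(225,555),(105,588)],6,285,120)
tA=P([(147,255)],5,340,140)[0];tB=P([(270,369)],5,340,140)[0]
for n,q,tt in(("A",A,tA),("B",B,tB)):
    m=np.mean(q,0)
    o1,d1=ray(c,*m);o2,d2=ray(t,*tt)
    k=np.linalg.lstsq(np.stack([d1,-d2],1),o2-o1,rcond=None)[0]
    print(n,"tri",o1+d1*k[0],o2+d2*k[1])
    for z in(.06,.068,.076):
        w=np.array([onz(c,*p,z)[:2] for p in q]);e=np.roll(w,-1,0)-w
        print(z,w.mean(0),"len",np.linalg.norm(e,axis=1),"ang",np.degrees(np.arctan2(e[:,1],e[:,0]))%90)
po=P([(196,93),(384,64),(577,37)],4,200,0)
w=np.array([onz(c,*p,.04) for p in po]);print(w); L=w[2]-w[0];print(np.linalg.norm(L),np.arctan2(L[1],L[0]))
co=P([(38,196),(762,103)],4,200,0);w=np.array([onz(c,*p,.092) for p in co]);print(w);L=w[1]-w[0];print(np.linalg.norm(L),np.arctan2(L[1],L[0]))
E
```

```text
A tri [ 0.6193 -0.1559  0.0434] [ 0.6172 -0.1622  0.0438]
0.06 [ 0.6178 -0.1544] len [0.0221 0.0216 0.0228 0.0236] ang [0.6605 2.7744 5.5199 1.265 ]
0.068 [ 0.617  -0.1537] len [0.0218 0.0213 0.0224 0.0232] ang [0.6605 2.7744 5.5199 1.265 ]
0.076 [ 0.6162 -0.1529] len [0.0214 0.0209 0.022  0.0228] ang [0.6605 2.7744 5.5199 1.265 ]
B tri [ 0.5443 -0.2393  0.0488] [ 0.5443 -0.2392  0.0487]
0.06 [ 0.5449 -0.2365] len [0.0343 0.037  0.0362 0.0362] ang [7.3348 6.091  6.0344 3.1509]
0.068 [ 0.5454 -0.2344] len [0.0338 0.0363 0.0356 0.0356] ang [7.3348 6.091  6.0344 3.1509]
0.076 [ 0.5459 -0.2323] len [0.0332 0.0357 0.035  0.035 ] ang [7.3348 6.091  6.0344 3.1509]
[[0.5019 0.066  0.04  ]
 [0.5764 0.063  0.04  ]
 [0.6521 0.0598 0.04  ]]
0.15025526215531054 -0.041239173168309884
[[0.4461 0.0253 0.092 ]
 [0.7051 0.0107 0.092 ]]
0.25939148938006307 -0.05632772433174036
```

```bash
python3 - <<'E'
from h import *
st(); go([.617,-.154,.17],2.5)
E
```

```text
t 2.85 pos [ 0.561  -0.1769  0.3809] z-axis [ 0.005   0.0018 -1.    ] y-axis [ 0.9852 -0.1715  0.0046] F [-0.8409 -0.6622  0.7316] w 0.0868
shift [0.0316 0.0502 0.2112] turn [ 0.0049 -0.0021 -0.216 ] rows 4.387564276157573 1.4409780000530823
```

{"name": "step_arm", "arguments": {"increments": [[[0.008,0.012,0.045],[0.003,-0.002,-0.1]],[[0.016,0.024,0.09],[0.003,-0.002,-0.2]],[[0.024,0.036,0.135],[0.003,-0.002,-0.216]],[[0.032,0.05,0.18],[0.003,-0.002,-0.216]],[[0.032,0.05,0.211],[0.003,-0.002,-0.216]]]}}

```text
time: 3.35
ee_pos: [0.6177, -0.1499, 0.1676]
eef_rot: [0.69, 0.724, 0.001, -0.0]
ft_force: [-0.3, -0.6, -1.2]
width: 0.087
```

```bash
python3 - <<'E'
from h import *
st()
c=r.camera("wrist");cv2.imwrite("pics/f_wrist.png",c["pixels"]);s=r.read_state();print(proj(c,s["ee_pos"]))
c=r.camera("top");crop(c,340,140,480,245,5,"f_sock")
E
```

```text
t 3.35 pos [ 0.6177 -0.1499  0.1676] z-axis [ 0.0011  0.0017 -1.    ] y-axis [0.9988 0.0483 0.0012] F [-0.2883 -0.5813 -1.1591] w 0.087
[308.9826 243.8956]
```

View pics/f_wrist.png

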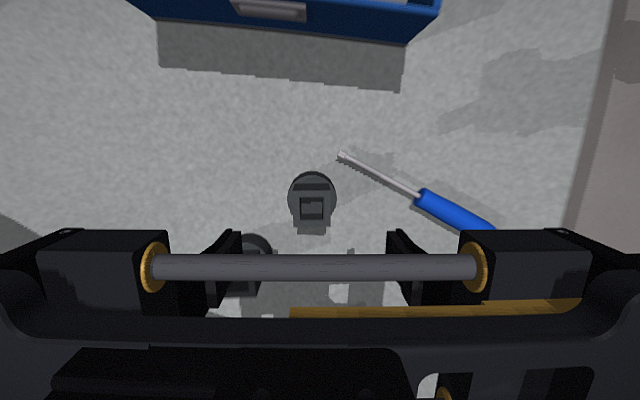

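The wrist view has A clear at about (312,203) and nearly square to the image. I'll measure it from here.

```bash
python3 - <<'E'
from h import *
c=r.camera("wrist");crop(c,270,160,350,245,7,"g_w")
E
```

```text
(no output)
```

View pics/g_w.png

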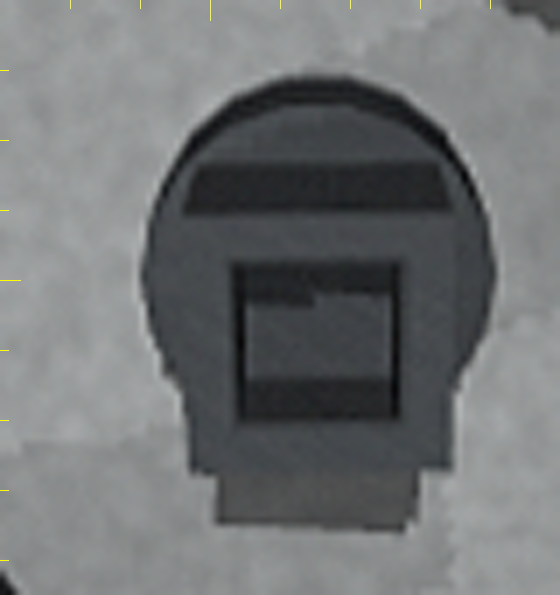

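```bash
python3 - <<'E'
from h import *
c=r.camera("wrist");s=st()
P=lambda l,f,x0,y0:[((x+.5)/f-.5+x0,(y+.5)/f-.5+y0) for x,y in l]
A=P([(184,213),(452,213),(453,470),(192,470)],7,270,160)
for z in(.06,.064,.068,.072,.076):
    w=np.array([onz(c,*p,z)[:2] for p in A]);e=np.roll(w,-1,0)-w
    print(z,w.mean(0),"len",np.linalg.norm(e,axis=1),"ang",np.degrees(np.arctan2(e[:,1],e[:,0]))%90)
# collar top edge far point at z=.032 rim front arc: row 105ish ; left/right extents
l,rr=P([(142,285),(497,285)],7,270,160)
for z in(0,.032): print(z,onz(c,*l,z),onz(c,*rr,z))
go([.617,-.154,.037],2.5)
E
```

```text
t 3.55 pos [ 0.6171 -0.1531  0.1719] z-axis [ 0.0031  0.0002 -1.    ] y-axis [0.999  0.0446 0.0031] F [ 0.1234 -0.6275  0.5478] w 0.0872
0.06 [ 0.6185 -0.16  ] len [0.0365 0.0371 0.0368 0.0371] ang [2.5897 3.8645 2.5817 3.4384]
0.064 [ 0.6184 -0.1589] len [0.036  0.0365 0.0363 0.0365] ang [2.5897 3.8645 2.5817 3.4384]
0.068 [ 0.6183 -0.1577] len [0.0355 0.036  0.0357 0.036 ] ang [2.5897 3.8645 2.5817 3.4384]
0.072 [ 0.6183 -0.1566] len [0.0349 0.0354 0.0352 0.0354] ang [2.5897 3.8645 2.5817 3.4384]
0.076 [ 0.6182 -0.1554] len [0.0344 0.0349 0.0346 0.0349] ang [2.5897 3.8645 2.5817 3.4384]
0 [ 0.5892 -0.1682  0.    ] [ 0.6489 -0.1655  0.    ]
0.032 [ 0.5916 -0.16    0.032 ] [ 0.6455 -0.1575  0.032 ]
shift [-0.0009 -0.0006  0.1349] turn [ 0.0031 -0.      0.001 ] rows 2.6984298376602625 0.021895922449835264
```

{"name": "step_arm", "arguments": {"increments": [[[-0.005,0.001,0.04],[0.002,0,0.005]],[[-0.005,0.001,0.08],[0.002,0,0.005]],[[-0.005,0.001,0.11],[0.002,0,0.005]],[[-0.005,0.001,0.125],[0.002,0,0.005]],[[-0.005,0.001,0.133],[0.002,0,0.005]]]}}

```text
time: 4.05
ee_pos: [0.6197, -0.158, 0.0401]
eef_rot: [0.693, 0.721, 0.001, 0.001]
ft_force: [-0.7, -0.4, 1.1]
width: 0.0872
```

{"name": "step_arm", "arguments": {"increments": [[[0,0,0],[0,0,0]],[[0,0,0],[0,0,0]]]}}

```text
time: 4.25
ee_pos: [0.6211, -0.1583, 0.0423]
eef_rot: [0.693, 0.721, 0.002, 0.002]
ft_force: [1.3, -1.2, 0.1]
width: 0.0868
```

```bash
python3 - <<'E'
from h import *
st()
c=r.camera("wrist");cv2.imwrite("pics/h_wrist.png",c["pixels"])
go([.618,-.158,.037],3)
E
```

```text
t 4.25 pos [ 0.6211 -0.1583  0.0423] z-axis [ 0.006  -0.0002 -1.    ] y-axis [0.9992 0.0401 0.006 ] F [ 1.3467 -1.2063  0.1101] w 0.0868
shift [ 0.0004 -0.003   0.0051] turn [ 0.0059  0.0005 -0.0123] rows 0.11876671657990238 0.09071177702987407
```

View pics/h_wrist.png

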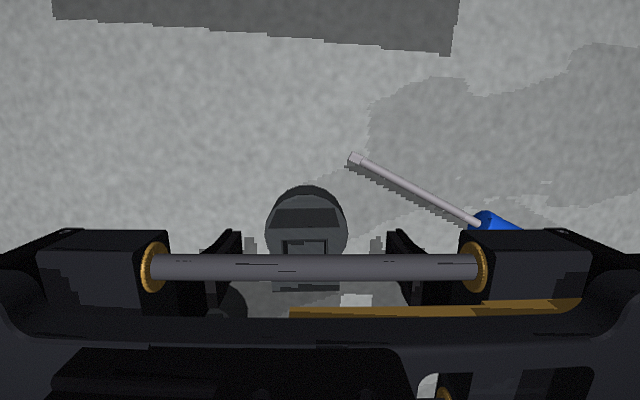

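{"name": "step_arm", "arguments": {"increments": [[[0,-0.002,0.003],[0.003,0,0]],[[0,-0.002,0.003],[0.003,0,0]],[[0,-0.002,0.003],[0.003,0,0]],[[0,-0.002,0.003],[0.003,0,0]],[[0,-0.002,0.003],[0.003,0,0]]], "hand": 1, "grip_force": 35}}

```text
time: 4.8
ee_pos: [0.619, -0.1584, 0.0391]
eef_rot: [0.693, 0.721, 0.001, 0.001]
ft_force: [0.8, -0.2, 0.2]
width: 0.055
```

{"name": "step_arm", "arguments": {"increments": [[[0,0,0],[0,0,0]],[[0,0,0],[0,0,0]],[[0,0,0],[0,0,0]]]}}

```text
time: 5.1
ee_pos: [0.6184, -0.1584, 0.039]
eef_rot: [0.693, 0.721, 0.001, 0.001]
ft_force: [-3.1, -0.2, 1.6]
width: 0.0358
```

```bash
python3 - <<'E'
from h import *
for i in range(3): st(); c=r.camera("wrist")
cv2.imwrite("pics/i_wrist.png",c["pixels"])
E
```

```text
t 5.1 pos [ 0.6184 -0.1584  0.039 ] z-axis [ 0.0018 -0.0002 -1.    ] y-axis [0.9992 0.0399 0.0017] F [-3.1166 -0.2019  1.6361] w 0.0358
t 5.15 pos [ 0.6184 -0.1584  0.039 ] z-axis [ 0.0017 -0.0001 -1.    ] y-axis [0.9992 0.0398 0.0017] F [-3.2651  0.8659  1.829 ] w 0.036
t 5.2 pos [ 0.6184 -0.1584  0.039 ] z-axis [ 0.0018 -0.0001 -1.    ] y-axis [0.9992 0.0398 0.0018] F [-3.5754  0.4826  2.0583] w 0.0357
```

View pics/i_wrist.png

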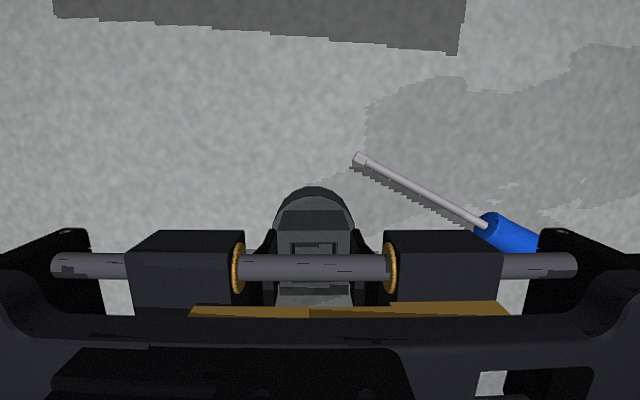

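A is gripped: width 36 mm, TCP z = 0.039, so it will be seated at TCP z ≈ 0.049. Next I lift it and move to a point short of the case to measure the posts again.

{"name": "step_arm", "arguments": {"increments": [[[0,0,-0.03],[0,0,0]],[[0,0,-0.07],[0,0,0]],[[0.02,0,-0.12],[0,0,0.03]],[[0.06,0,-0.16],[0,0,0.07]],[[0.1,0,-0.18],[0,0,0.1]]]}}

```text
time: 5.75
ee_pos: [0.6147, -0.0634, 0.2194]
eef_rot: [0.73, 0.684, 0.001, 0.002]
ft_force: [0.4, 0.8, -3.9]
width: 0.036
```

{"name": "step_arm", "arguments": {"increments": [[[0,0,0],[0,0,0]],[[0,0,0],[0,0,0]],[[0,0,0],[0,0,0]]]}}

```text
time: 6.05
ee_pos: [0.6143, -0.0642, 0.2186]
eef_rot: [0.73, 0.683, 0.001, 0.002]
ft_force: [0.6, 0.4, -3.8]
width: 0.0353
```

```bash
python3 - <<'E'
from h import *
st(); c=r.camera("wrist");st()
cv2.imwrite("pics/j_wrist.png",c["pixels"])
E
```

```text
t 6.05 pos [ 0.6143 -0.0642  0.2186] z-axis [ 0.0041 -0.0013 -1.    ] y-axis [ 0.9978 -0.066   0.0041] F [ 0.5595  0.3984 -3.8055] w 0.0353
t 6.1 pos [ 0.6142 -0.0646  0.2185] z-axis [ 0.0037 -0.0014 -1.    ] y-axis [ 0.9978 -0.0667  0.0038] F [-0.224  -0.4641 -3.4236] w 0.0358
```

View pics/j_wrist.png

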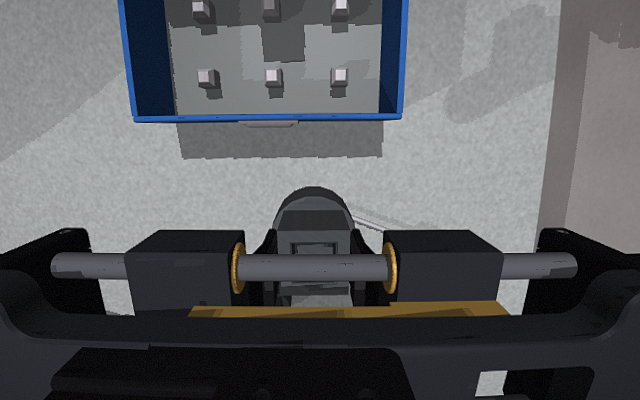

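All six posts are in view; the front row is at about (206,76), (273,74) and (340,72).

```bash
python3 - <<'E'
from h import *
c=r.camera("wrist");crop(c,180,0,370,130,4,"k_w")
crop(c,265,180,360,310,5,"k_h")
E
```

```text
(no output)
```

View pics/k_w.png

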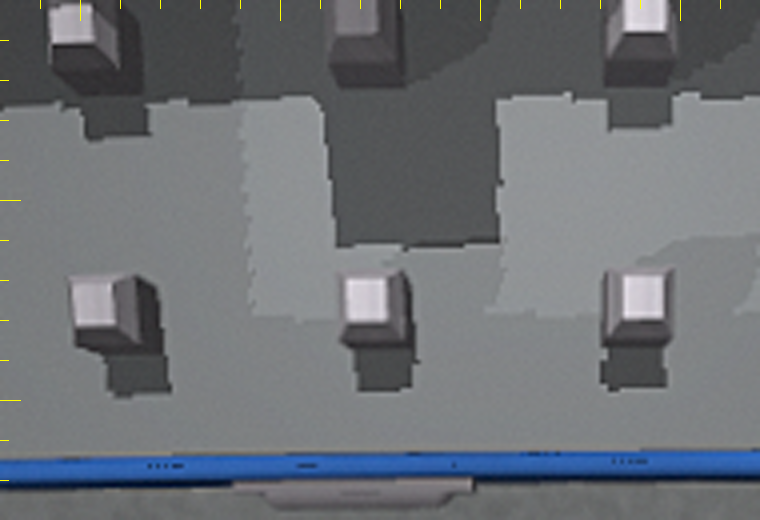

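View pics/k_h.png

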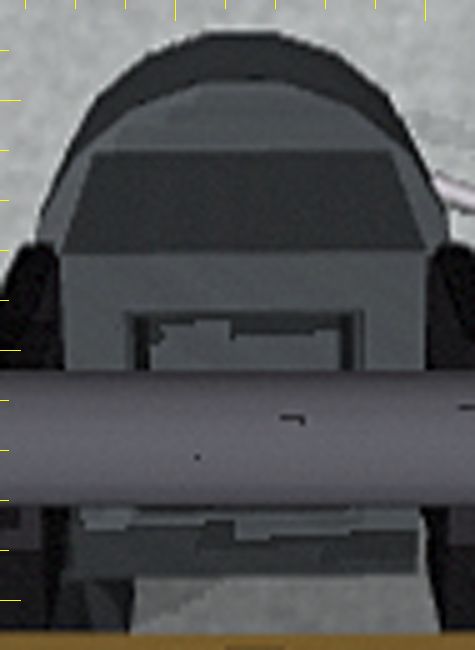

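```bash
python3 - <<'E'
from h import *
c=r.camera("wrist");s=st();T=R.from_quat(s["eef_rot"])
P=lambda l,f,x0,y0:[((x+.5)/f-.5+x0,(y+.5)/f-.5+y0) for x,y in l]
po=P([(94,301),(367,299),(643,295)],4,180,0)
w=np.array([onz(c,*p,.04) for p in po]);print(w); L=w[2]-w[0];print(np.linalg.norm(L),np.arctan2(L[1],L[0]))
ri=P([(0,462),(755,453)],4,180,0);w=np.array([onz(c,*p,.092) for p in ri]);print(w); L=w[1]-w[0];print("rim ang",np.arctan2(L[1],L[0]))
tp=s["ee_pos"]
for nm,z,l in(("collar",-.007,[(95,150),(390,150)]),*[("top%g"%h,h-.039,[(60,250),(425,250)]) for h in(.06,.064,.068,.072,.076)]):
    q=np.array([T.inv().apply(onz(c,*p,tp[2]+z)-tp) for p in P(l,5,265,180)]);print(nm,q)
E
```

```text
t 6.2 pos [ 0.6142 -0.0646  0.2186] z-axis [ 0.0036 -0.0013 -1.    ] y-axis [ 0.9977 -0.0671  0.0037] F [ 0.1751 -0.2012 -4.0474] w 0.036
[[0.5024 0.0682 0.04  ]
 [0.5775 0.0629 0.04  ]
 [0.6528 0.0588 0.04  ]]
0.15065645848020903 -0.062491780203041164
[[0.492  0.0244 0.092 ]
 [0.6725 0.0136 0.092 ]]
rim ang -0.05972796788318798
collar [[ 0.0209 -0.0178  0.0069]
 [ 0.0209  0.0176  0.007 ]]
top0.06 [[ 0.0185 -0.0187 -0.0211]
 [ 0.0184  0.0185 -0.021 ]]
top0.064 [[ 0.0199 -0.0181 -0.0251]
 [ 0.0199  0.018  -0.025 ]]
top0.068 [[ 0.0214 -0.0176 -0.0291]
 [ 0.0214  0.0174 -0.029 ]]
top0.072 [[ 0.0229 -0.0171 -0.0331]
 [ 0.0228  0.0169 -0.033 ]]
top0.076 [[ 0.0244 -0.0165 -0.0371]
 [ 0.0243  0.0164 -0.037 ]]
```

```bash
python3 - <<'E'
from h import *
go([.6527,.0563,.15],-3.3)
E
```

```text
shift [0.1233 0.03   0.0686] turn [ 0.0037  0.0011 -0.0096] rows 2.8851075661364822 0.06904591984960128
```

{"name": "step_arm", "arguments": {"increments": [[[0.03,0.008,0.01],[0.002,0.001,-0.005]],[[0.07,0.018,0.02],[0.004,0.001,-0.01]],[[0.1,0.026,0.04],[0.004,0.001,-0.01]],[[0.12,0.03,0.06],[0.004,0.001,-0.01]],[[0.123,0.03,0.068],[0.004,0.001,-0.01]]]}}

```text
time: 6.7
ee_pos: [0.6518, 0.0588, 0.1469]
eef_rot: [0.726, 0.688, -0.002, -0.001]
ft_force: [-0.9, -0.6, -3.8]
width: 0.0357
```

{"name": "step_arm", "arguments": {"increments": [[[0,0,0],[0,0,0]],[[0,0,0],[0,0,0]],[[0,0,0],[0,0,0]]]}}

```text
time: 7.0
ee_pos: [0.652, 0.057, 0.1478]
eef_rot: [0.727, 0.687, -0.001, -0.001]
ft_force: [0.3, -0.1, -3.9]
width: 0.0358
```

```bash
python3 - <<'E'
from h import *
s=st(); c=r.camera("wrist");c2=r.camera("scene");c3=r.camera("top");st()
cv2.imwrite("pics/l_wrist.png",c["pixels"]);crop(c2,280,80,420,230,4,"l_sc")
crop(c3,200,130,480,245,2,"l_top")
go([.6527,.0563,.085],-3.3)
E
```

```text
t 7.0 pos [0.652  0.057  0.1478] z-axis [-0.0032 -0.0007 -1.    ] y-axis [ 0.9984 -0.0562 -0.0032] F [ 0.3315 -0.0914 -3.948 ] w 0.0358
t 7.15 pos [0.6521 0.0578 0.1478] z-axis [-0.003  -0.0001 -1.    ] y-axis [ 0.9985 -0.0552 -0.003 ] F [-0.3835  0.2049 -3.7638] w 0.0359
shift [-0.0015  0.0009  0.0628] turn [-0.003   0.0003  0.0024] rows 1.256651120786605 0.025725344811613354
```

View pics/l_wrist.png

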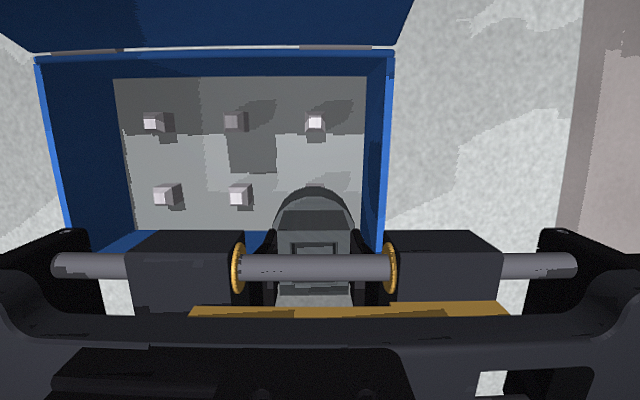

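View pics/l_sc.png

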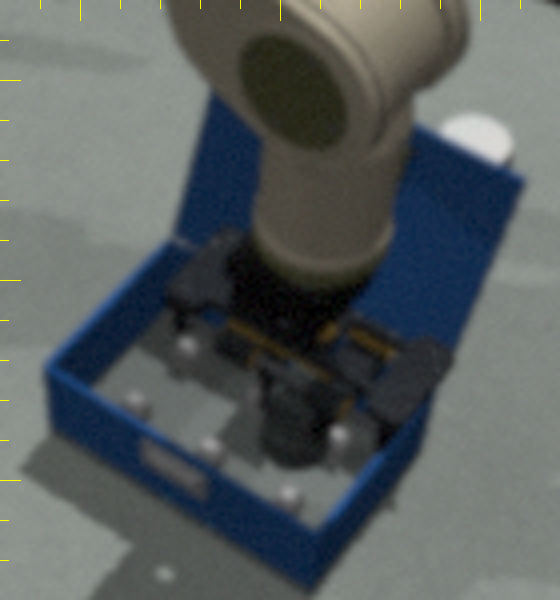

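View pics/l_top.png

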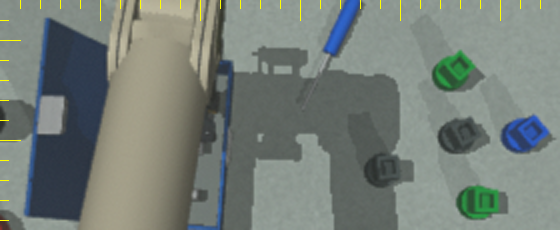

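```bash
python3 - <<'E'
from h import *
c=r.camera("wrist");crop(c,120,90,350,240,3,"m_w")
E
```

```text
(no output)
```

View pics/m_w.png

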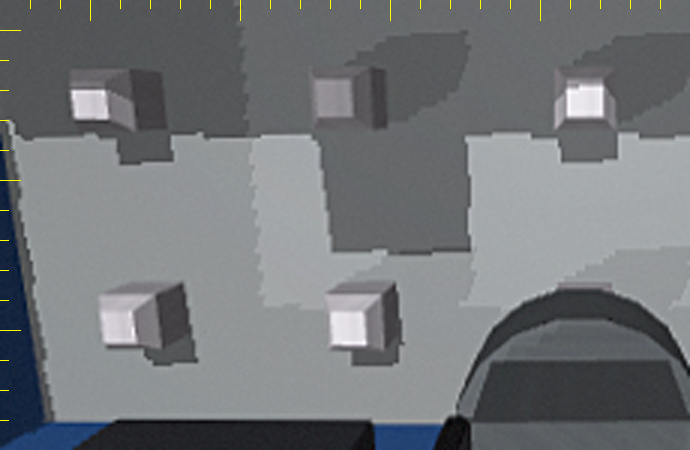

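```bash
cat >> h.py <<'E'
P=lambda l,f,x0,y0:[((x+.5)/f-.5+x0,(y+.5)/f-.5+y0) for x,y in l]
def fitL(L,w):
    L=np.array(L);w=np.array(w)[:,:2]; a=L-L.mean(0);b=w-w.mean(0)
    th=np.arctan2((a[:,0]*b[:,1]-a[:,1]*b[:,0]).sum(),(a*b).sum())
    Rm=np.array([[np.cos(th),-np.sin(th)],[np.sin(th),np.cos(th)]])
    o=w.mean(0)-Rm@L.mean(0)
    print("case",o,"th",th,"scale",np.sqrt((b**2).sum()/(a**2).sum()),"res",(b-a@Rm.T).ravel())
    for x in(-.076,0,.076):print("front post",x,o+Rm@[x,-.036])
E
python3 - <<'E'
from h import *
c=r.camera("wrist")
q=P([(90,104),(333,98),(585,100),(120,327),(348,327)],3,120,90)
fitL([(-.076,.036),(0,.036),(.076,.036),(-.076,-.036),(0,-.036)],[onz(c,*p,.04) for p in q]);st()
E
```

```text
case [0.58   0.0995] th -0.05699128947784934 scale 0.9841009303693626 res [ 0.0006 -0.0012 -0.0004 -0.0001 -0.001  -0.0008  0.0011  0.0009 -0.0003
  0.0012]
front post -0.076 [0.502  0.0679]
front post 0 [0.5779 0.0636]
front post 0.076 [0.6538 0.0593]
t 7.25 pos [0.652  0.0584 0.1475] z-axis [-0.0035 -0.     -1.    ] y-axis [ 0.9985 -0.0545 -0.0035] F [-0.1502 -0.7242 -3.7247] w 0.0358
```

{"name": "step_arm", "arguments": {"increments": [[[-0.002,0.001,0.015],[-0.003,0,0]],[[-0.002,0.001,0.035],[-0.003,0,0.0]],[[-0.002,0.001,0.055],[-0.003,0,0.0]],[[-0.002,0.001,0.06],[-0.003,0,0.0]],[[-0.002,0.001,0.06],[-0.003,0,0.0]]]}}

```text
time: 7.75
ee_pos: [0.652, 0.056, 0.0863]
eef_rot: [0.726, 0.687, -0.001, -0.0]
ft_force: [0.4, -1.1, -3.5]
width: 0.0359
```

```bash
python3 - <<'E'
from h import *
s=st(); go([.653,.0565,.075],-3.3)
E
```

```text
t 7.75 pos [0.652  0.056  0.0863] z-axis [-0.0023 -0.0008 -1.    ] y-axis [ 0.9985 -0.0548 -0.0023] F [ 0.3613 -1.1449 -3.4724] w 0.0359
shift [0.0005 0.001  0.0113] turn [-0.0023  0.001   0.0028] rows 0.2279946979486414 0.02457506516347336
```

{"name": "step_arm", "arguments": {"increments": [[[0.0005,0.001,0.004],[-0.002,0.001,0.003]],[[0.0005,0.001,0.008],[-0.002,0.001,0.003]],[[0.0005,0.001,0.012],[-0.002,0.001,0.003]],[[0.0005,0.001,0.015],[-0.002,0.001,0.003]]]}}

```text
time: 8.15
ee_pos: [0.653, 0.0565, 0.0712]
eef_rot: [0.727, 0.686, 0.0, -0.0]
ft_force: [-0.9, -0.2, -4.0]
width: 0.0361
```

```bash
python3 - <<'E'
from h import *
s=st(); go([.653,.0565,.05],-3.3)
E
```

```text
t 8.15 pos [0.653  0.0565 0.0712] z-axis [-0.0001  0.0001 -1.    ] y-axis [ 0.9983 -0.0577 -0.0001] F [-0.8511 -0.1624 -3.974 ] w 0.0361
shift [-0.     -0.      0.0212] turn [-0.0001 -0.0001 -0.0001] rows 0.42420428763323315 0.0012388445487921031
```

{"name": "step_arm", "arguments": {"increments": [[[0,0,0.004],[0,0,0]],[[0,0,0.008],[0,0,0]],[[0,0,0.01],[0,0,0]]]}}

```text
time: 8.45
ee_pos: [0.6528, 0.0566, 0.0607]
eef_rot: [0.727, 0.686, -0.0, -0.0]
ft_force: [-0.5, 0.1, -3.0]
width: 0.0359
```

```bash
python3 - <<'E'
from h import *
s=st(); print(s["torque"]);go([.653,.0565,.05],-3.3)
E
```

```text
t 8.45 pos [0.6528 0.0566 0.0607] z-axis [-0.0006  0.0001 -1.    ] y-axis [ 0.9983 -0.0576 -0.0006] F [-0.4852  0.1177 -3.0416] w 0.0359
[-0.025   0.0291 -0.0266]
shift [-0.      0.0002  0.0107] turn [-0.0006 -0.     -0.0001] rows 0.21330102354261402 0.0039882501281071426
```

{"name": "step_arm", "arguments": {"increments": [[[0,0,0.004],[0,0,0]],[[0,0,0.008],[0,0,0]],[[0,0,0.011],[0,0,0]],[[0,0,0.013],[0,0,0]]]}}

```text
time: 8.85
ee_pos: [0.6527, 0.0565, 0.0489]
eef_rot: [0.727, 0.686, -0.0, -0.001]
ft_force: [-13.9, 1.0, 26.9]
width: 0.036
```

```bash
python3 - <<'E'
from h import *
s=st(); c=r.camera("wrist"); st(); cv2.imwrite("pics/n_w.png",c["pixels"])
E
```

```text
t 8.85 pos [0.6527 0.0565 0.0489] z-axis [-0.0012  0.0008 -1.    ] y-axis [ 0.9983 -0.0577 -0.0012] F [-13.8523   0.954   26.8657] w 0.036
t 8.9 pos [0.6527 0.0566 0.049 ] z-axis [-0.0011  0.001  -1.    ] y-axis [ 0.9983 -0.0577 -0.0012] F [-7.5053  0.9412  9.7192] w 0.0357
```

View pics/n_w.png

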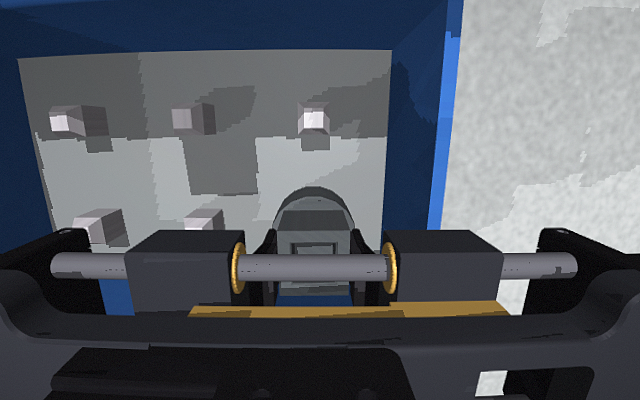

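It is seated, at TCP z = 0.049 with contact force. I'll part-open and lift.

{"name": "step_arm", "arguments": {"increments": [[[0,0,0],[0,0,0]],[[0,0,0],[0,0,0]],[[0,0,0],[0,0,0]],[[0,0,0],[0,0,0]]], "hand": -0.26}}

```text
time: 9.3
ee_pos: [0.6528, 0.0566, 0.049]
eef_rot: [0.727, 0.686, 0.0, -0.001]
ft_force: [-0.1, -0.8, -0.2]
width: 0.0533
```

{"name": "step_arm", "arguments": {"increments": [[[0,0,-0.01],[0,0,0]],[[0,0,-0.03],[0,0,0]],[[0,0,-0.06],[0,0,0]],[[0,0,-0.1],[0,0,0]],[[-0.01,-0.01,-0.14],[0,0,0]]]}}

```text
time: 9.8
ee_pos: [0.6427, 0.0483, 0.1908]
eef_rot: [0.727, 0.687, 0.0, -0.001]
ft_force: [0.4, 0.6, 0.0]
width: 0.0549
```

```bash
python3 - <<'E'
from h import *
s=st(); go([.545,-.21,.19],5.5); c=r.camera("top");crop(c,200,130,480,245,2,"o_top")
E
```

```text
t 9.8 pos [0.6427 0.0483 0.1908] z-axis [-0.0005  0.001  -1.    ] y-axis [ 0.9984 -0.0557 -0.0006] F [0.3749 0.6396 0.022 ] w 0.0549
shift [-0.2634 -0.0831  0.0006] turn [-0.0005 -0.001  -0.1518] rows 5.52399453332695 1.0123299378914157
```

View pics/o_top.png

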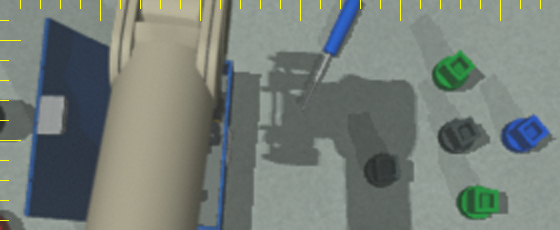

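{"name": "step_arm", "arguments": {"increments": [[[-0.046,-0.015,0],[0,0,-0.03]],[[-0.092,-0.03,0],[0,0,-0.06]],[[-0.138,-0.045,0],[0,0,-0.09]],[[-0.184,-0.06,0],[0,0,-0.12]],[[-0.23,-0.074,0.005],[0,0,-0.15]]], "hand": -1}}

```text
time: 10.35
ee_pos: [0.5559, -0.1826, 0.1936]
eef_rot: [0.674, 0.739, 0.004, 0.003]
ft_force: [1.0, -0.9, 0.3]
width: 0.0841
```

{"name": "step_arm", "arguments": {"increments": [[[-0.048,-0.004,0.01],[0,0,0]],[[-0.048,-0.004,0.01],[0,0,0]],[[-0.048,-0.004,0.01],[0,0,0]],[[-0.048,-0.004,0.01],[0,0,0]]]}}

```text
time: 10.75
ee_pos: [0.5568, -0.2298, 0.1837]
eef_rot: [0.674, 0.739, 0.004, 0.003]
ft_force: [1.3, 0.5, 0.4]
width: 0.0868
```

```bash
python3 - <<'E'
from h import *
s=st(); c=r.camera("wrist");cv2.imwrite("pics/p_w.png",c["pixels"]); crop(c,250,140,390,280,5,"p_wc");st()
E
```

```text
t 10.75 pos [ 0.5568 -0.2298  0.1837] z-axis [ 0.0099  0.0023 -0.9999] y-axis [0.9957 0.0924 0.0101] F [1.2832 0.4713 0.4163] w 0.0868
t 10.8 pos [ 0.557  -0.2293  0.1837] z-axis [ 0.01    0.0024 -0.9999] y-axis [0.9956 0.0934 0.0101] F [ 0.0708 -0.2764 -0.8602] w 0.0869
```

View pics/p_w.png

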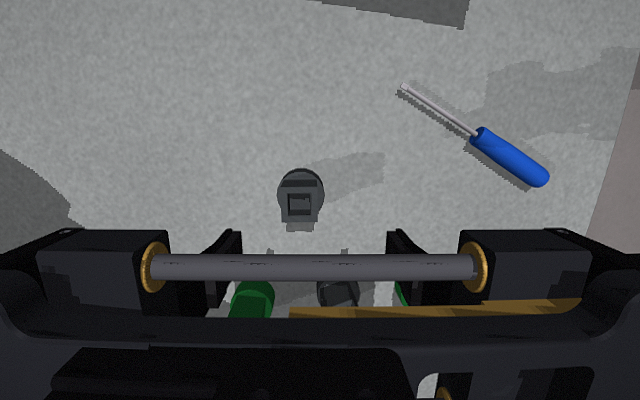

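View pics/p_wc.png

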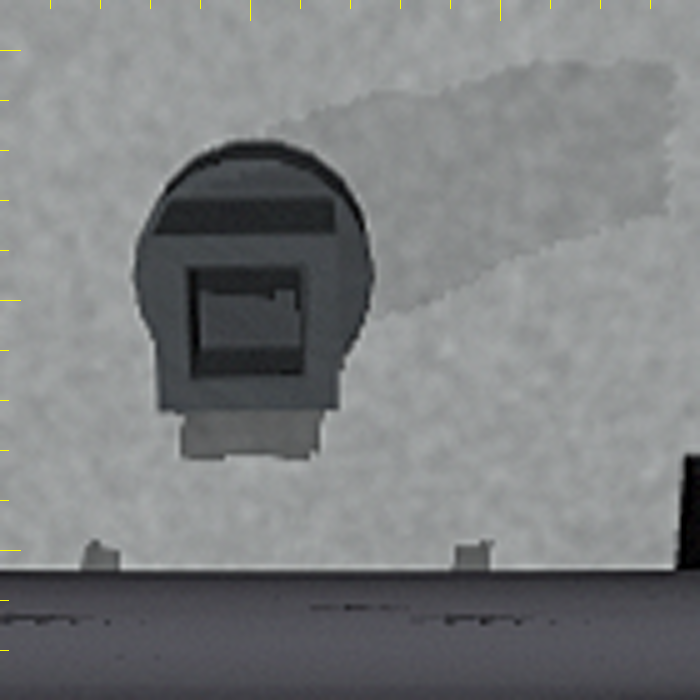

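```bash
cat >> h.py <<'E'
def meas(c,q,zs=(.06,.064,.068,.072,.076)):
    for z in zs:
        w=np.array([onz(c,*p,z)[:2] for p in q]);e=np.roll(w,-1,0)-w
        print(z,w.mean(0),"len",np.linalg.norm(e,axis=1),"ang",np.degrees(np.arctan2(e[:,1],e[:,0]))%90)
E
python3 - <<'E'
from h import *
c=r.camera("wrist")
meas(c,P([(154,234),(335,234),(338,410),(160,410)],5,250,140))
st();go([.545,-.235,.038],4.5)
E
```

```text
0.06 [ 0.5444 -0.2376] len [0.0362 0.0371 0.0368 0.037 ] ang [5.2154 6.4719 5.1712 5.5999]
0.064 [ 0.5444 -0.2365] len [0.0357 0.0365 0.0362 0.0365] ang [5.2154 6.4719 5.1712 5.5999]
0.068 [ 0.5445 -0.2354] len [0.0352 0.036  0.0357 0.036 ] ang [5.2154 6.4719 5.1712 5.5999]
0.072 [ 0.5446 -0.2343] len [0.0347 0.0355 0.0352 0.0355] ang [5.2154 6.4719 5.1712 5.5999]
0.076 [ 0.5446 -0.2332] len [0.0341 0.035  0.0347 0.0349] ang [5.2154 6.4719 5.1712 5.5999]
t 10.85 pos [ 0.5571 -0.2291  0.1837] z-axis [ 0.01    0.0023 -0.9999] y-axis [0.9955 0.0938 0.0102] F [0.346  0.4282 0.0593] w 0.0871
shift [-0.0049 -0.014   0.1455] turn [ 0.0102 -0.0015  0.0154] rows 2.9258867030201934 0.1235234747274202
```

{"name": "step_arm", "arguments": {"increments": [[[-0.006,-0.013,0.04],[0.01,-0.002,0]],[[-0.006,-0.013,0.08],[0.01,-0.002,0]],[[-0.006,-0.013,0.115],[0.01,-0.002,0]],[[-0.006,-0.013,0.138],[0.01,-0.002,0]],[[-0.006,-0.013,0.143],[0.01,-0.002,0]]]}}

```text
time: 11.35
ee_pos: [0.5451, -0.234, 0.0381]
eef_rot: [0.672, 0.74, -0.001, -0.002]
ft_force: [-0.6, -0.8, 1.0]
width: 0.0872
```

{"name": "step_arm", "arguments": {"increments": [[[0,0,0],[0,0,0]],[[0,0,0],[0,0,0]]]}}

```text
time: 11.55
ee_pos: [0.546, -0.2335, 0.0392]
eef_rot: [0.672, 0.741, -0.001, -0.001]
ft_force: [0.2, -0.1, -0.3]
width: 0.0869
```

```bash
python3 - <<'E'
from h import *
st();go([.5445,-.236,.039],5.4)
E
```

```text
t 11.55 pos [ 0.546  -0.2335  0.0392] z-axis [-0.0025  0.0005 -1.    ] y-axis [ 0.9953  0.0971 -0.0024] F [ 0.2397 -0.0939 -0.2641] w 0.0869
shift [-0.0023 -0.0017  0.0002] turn [-0.0024 -0.0008  0.003 ] rows 0.05797698940967933 0.026185782542378577
```

{"name": "step_arm", "arguments": {"increments": [[[-0.002,-0.002,0],[-0.002,0,0]],[[-0.002,-0.002,0],[-0.002,0,0]],[[-0.002,-0.002,0],[-0.002,0,0]],[[-0.002,-0.002,0],[-0.002,0,0]],[[-0.002,-0.002,0],[-0.002,0,0]]], "hand": 1, "grip_force": 35}}

```text
time: 12.05
ee_pos: [0.5442, -0.2357, 0.0393]
eef_rot: [0.672, 0.741, 0.0, -0.0]
ft_force: [0.1, -0.4, -0.1]
width: 0.0549
```

{"name": "step_arm", "arguments": {"increments": [[[0,0,0],[0,0,0]],[[0,0,0],[0,0,0]],[[0,0,0],[0,0,0]],[[0,0,0],[0,0,0]]]}}

```text
time: 12.45
ee_pos: [0.5441, -0.2357, 0.0393]
eef_rot: [0.672, 0.741, 0.0, -0.0]
ft_force: [-0.2, -0.1, 1.1]
width: 0.0358
```

```bash
python3 - <<'E'
from h import *
st();c=r.camera("wrist");crop(c,265,180,360,310,5,"q_h")
go([.577,-.06,.2],-3.3)
E
```

```text
t 12.45 pos [ 0.5441 -0.2357  0.0393] z-axis [-0.0004  0.0008 -1.    ] y-axis [ 0.9953  0.097  -0.0004] F [-0.2363 -0.0646  1.0568] w 0.0358
shift [ 0.1718  0.0497 -0.1606] turn [-0.0004 -0.0008  0.1548] rows 4.807177758592411 1.0324012637438476
```

View pics/q_h.png

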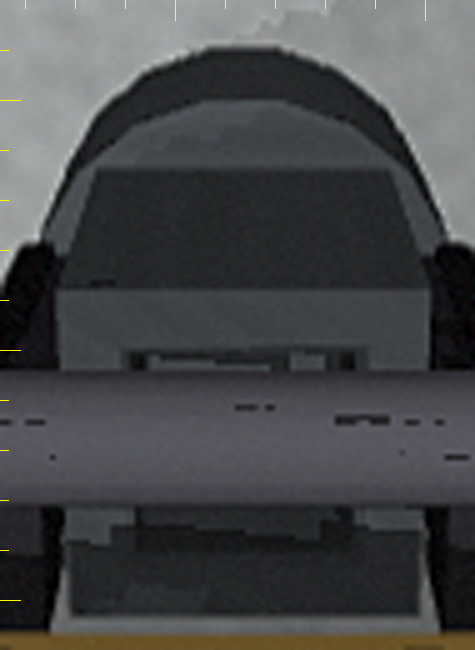

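```bash
cat >> h.py <<'E'
def inhand(c,base,edge,f,x0,y0):
    s=r.read_state();T=R.from_quat(s["eef_rot"]);tp=s["ee_pos"]
    q=np.array([T.inv().apply(onz(c,*p,tp[2]-base+.032)-tp) for p in P(edge,f,x0,y0)]);print("edge",q,"offset x",q[:,0].mean()-.018,"y",q[:,1].mean(),"w",q[1,1]-q[0,1])
E
python3 - <<'E'
from h import *
c=r.camera("wrist");inhand(c,.0393,[(96,168),(390,168)],5,265,180)
E
```

```text
edge [[ 0.0186 -0.0179  0.0073]
 [ 0.0186  0.0177  0.0073]] offset x 0.000632632738248793 y -9.543981290144679e-05 w 0.035522229462059116
```

{"name": "step_arm", "arguments": {"increments": [[[0,0,-0.03],[0,0,0]],[[0,0,-0.07],[0,0,0]],[[0.02,0.005,-0.11],[0,0,0.05]],[[0.05,0.02,-0.14],[0,0,0.1]],[[0.09,0.035,-0.15],[0,0,0.155]]]}}

```text
time: 13.05
ee_pos: [0.5711, -0.1441, 0.1924]
eef_rot: [0.729, 0.684, 0.001, 0.001]
ft_force: [1.9, -0.2, -3.8]
width: 0.0356
```

```bash
python3 - <<'E'
from h import *
st()
go([.5775,.064-.0005,.15],-3.27)
E
```

```text
t 13.05 pos [ 0.5711 -0.1441  0.1924] z-axis [ 0.0036 -0.     -1.    ] y-axis [ 0.998  -0.0637  0.0036] F [ 1.9013 -0.2057 -3.8034] w 0.0356
shift [ 0.2076 -0.007   0.0425] turn [ 0.0036 -0.0002 -0.0066] rows 4.240632490984768 0.050301540913149534
```

{"name": "step_arm", "arguments": {"increments": [[[0.046,-0.002,0],[0.004,0,-0.006]],[[0.092,-0.004,0],[0.004,0,-0.006]],[[0.138,-0.006,0.01],[0.004,0,-0.006]],[[0.182,-0.007,0.025],[0.004,0,-0.006]],[[0.207,-0.0075,0.042],[0.004,0,-0.006]]]}}

```text
time: 13.55
ee_pos: [0.5764, 0.0679, 0.1495]
eef_rot: [0.726, 0.688, 0.0, -0.001]
ft_force: [0.3, -0.1, -5.4]
width: 0.0355
```

{"name": "step_arm", "arguments": {"increments": [[[0,0,0],[0,0,0]],[[0,0,0],[0,0,0]],[[0,0,0],[0,0,0]]]}}

```text
time: 13.85
ee_pos: [0.5765, 0.0663, 0.1497]
eef_rot: [0.726, 0.687, 0.0, -0.001]
ft_force: [-0.3, -0.8, -5.0]
width: 0.0357
```

```bash
python3 - <<'E'
from h import *
st();c=r.camera("wrist");cv2.imwrite("pics/s_w.png",c["pixels"])
go([.577,.0628,.085],-3.27)
E
```

```text
t 13.85 pos [0.5765 0.0663 0.1497] z-axis [-0.0008  0.0012 -1.    ] y-axis [ 0.9985 -0.0548 -0.0009] F [-0.2962 -0.7911 -5.0126] w 0.0357
shift [-0.0033  0.0005  0.0649] turn [-0.0005 -0.0014  0.0016] rows 1.3004934477405383 0.014448258306676202
```

View pics/s_w.png

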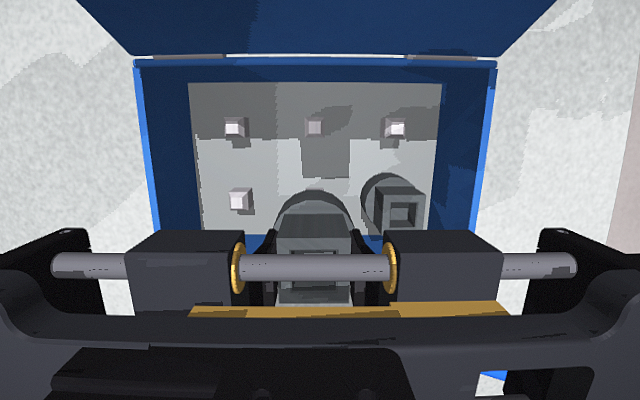

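{"name": "step_arm", "arguments": {"increments": [[[-0.003,0.0005,0.02],[0,-0.001,0.002]],[[-0.003,0.0005,0.045],[0,-0.001,0.002]],[[-0.003,0.0005,0.062],[0,-0.001,0.002]],[[-0.003,0.0005,0.066],[0,-0.001,0.002]],[[-0.003,0.0005,0.066],[0,-0.001,0.002]]]}}

```text
time: 14.4
ee_pos: [0.5771, 0.062, 0.0842]
eef_rot: [0.728, 0.686, -0.0, -0.0]
ft_force: [0.8, -0.5, -4.4]
width: 0.0359
```

```bash
python3 - <<'E'
from h import *
st();go([.577,.0628,.0715],-3.27)
E
```

```text
t 14.4 pos [0.5771 0.062  0.0842] z-axis [-0.0005  0.     -1.    ] y-axis [ 0.9983 -0.0589 -0.0005] F [ 0.8405 -0.4844 -4.3818] w 0.0359
shift [ 0.0007 -0.0001  0.0127] turn [-0.0005  0.     -0.0019] rows 0.2550014137989013 0.013061257417257556
```

{"name": "step_arm", "arguments": {"increments": [[[0.0007,0,0.004],[0,0,-0.002]],[[0.0007,0,0.008],[0,0,-0.002]],[[0.0007,0,0.012],[0,0,-0.002]],[[0.0007,0,0.014],[0,0,-0.002]]]}}

```text
time: 14.8
ee_pos: [0.577, 0.0628, 0.0699]
eef_rot: [0.727, 0.687, -0.0, -0.0]
ft_force: [0.1, 0.4, -5.0]
width: 0.0357
```

{"name": "step_arm", "arguments": {"increments": [[[0,0,0.004],[0,0,0]],[[0,0,0.008],[0,0,0]],[[0,0,0.01],[0,0,0]]]}}

```text
time: 15.1
ee_pos: [0.5768, 0.0628, 0.0594]
eef_rot: [0.727, 0.687, -0.0, -0.0]
ft_force: [0.2, -0.1, -5.1]
width: 0.0358
```

Free running so far. On to the floor.

{"name": "step_arm", "arguments": {"increments": [[[0,0,0.004],[0,0,0]],[[0,0,0.008],[0,0,0]],[[0,0,0.01],[0,0,0]],[[0,0,0.012],[0,0,0]]]}}

```text
time: 15.5
ee_pos: [0.5766, 0.0628, 0.0491]
eef_rot: [0.727, 0.687, -0.0, -0.001]
ft_force: [-19.2, -0.4, 41.6]
width: 0.0357
```

{"name": "step_arm", "arguments": {"increments": [[[0,0,0],[0,0,0]],[[0,0,0],[0,0,0]],[[0,0,0],[0,0,0]],[[0,0,0],[0,0,0]]], "hand": -0.26}}

```text
time: 15.9
ee_pos: [0.5768, 0.0628, 0.0491]
eef_rot: [0.727, 0.687, -0.0, -0.001]
ft_force: [0.4, -0.4, -0.3]
width: 0.0532
```

{"name": "step_arm", "arguments": {"increments": [[[0,0,-0.01],[0,0,0]],[[0,0,-0.03],[0,0,0]],[[0,0,-0.06],[0,0,0]],[[0,0,-0.1],[0,0,0]],[[-0.01,0,-0.145],[0,0,0]]]}}

```text
time: 16.4
ee_pos: [0.576, 0.0538, 0.1955]
eef_rot: [0.726, 0.687, -0.001, -0.001]
ft_force: [0.2, 0.3, 0.9]
width: 0.0548
```

```bash
python3 - <<'E'
from h import *
st();c=r.camera("top");crop(c,340,140,480,245,5,"t_top");c=r.camera("wrist");cv2.imwrite("pics/t_w.png",c["pixels"])
go([.595,-.35,.19],5)
E
```

```text
t 16.4 pos [0.576  0.0538 0.1955] z-axis [-0.0032  0.0011 -1.    ] y-axis [ 0.9985 -0.0552 -0.0032] F [0.1674 0.3305 0.9003] w 0.0548
shift [-0.3993  0.0392  0.0095] turn [ 0.007  -0.0031 -0.1465] rows 8.026487559703853 0.9787502626356005
```

View pics/t_top.png

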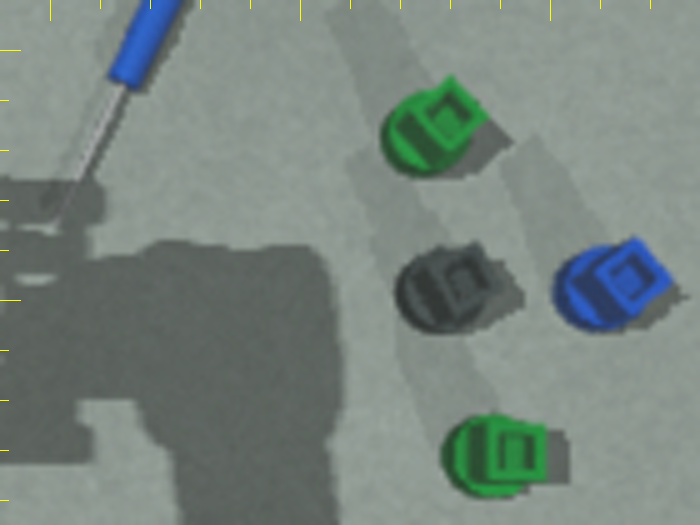

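View pics/t_w.png

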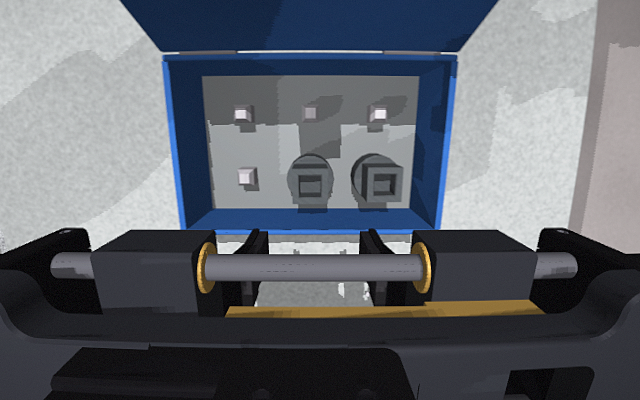

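Both are seated correctly. Socket C is unmoved at top px (430,198), turned about 25°. I'll go above it.

{"name": "step_arm", "arguments": {"increments": [[[-0.049,0.005,0],[0.002,0,-0.05]],[[-0.098,0.01,0],[0.003,0,-0.1]],[[-0.147,0.015,0],[0.003,0,-0.15]],[[-0.196,0.02,0],[0.003,0,-0.2]],[[-0.245,0.025,0],[0.003,0,-0.25]]], "hand": -1}}

```text
time: 17.0
ee_pos: [0.5897, -0.1971, 0.2004]
eef_rot: [0.636, 0.772, 0.003, 0.001]
ft_force: [0.9, -0.3, 0.7]
width: 0.0841
```

```bash
python3 - <<'E'
from h import *
st();go([.598,-.35,.18],25)
E
```

```text
t 17.0 pos [ 0.5897 -0.1971  0.2004] z-axis [ 0.0046  0.0031 -1.    ] y-axis [0.9814 0.1917 0.0051] F [ 0.8544 -0.2507  0.7332] w 0.0841
shift [-0.1517 -0.0213  0.02  ] turn [ 0.0053 -0.0016 -0.2434] rows 3.090291907148249 1.6238187531795742
```

{"name": "step_arm", "arguments": {"increments": [[[-0.04,-0.005,0.005],[0.005,-0.002,-0.1]],[[-0.08,-0.01,0.01],[0.005,-0.002,-0.2]],[[-0.12,-0.016,0.015],[0.005,-0.002,-0.243]],[[-0.147,-0.021,0.02],[0.005,-0.002,-0.243]],[[-0.15,-0.021,0.02],[0.005,-0.002,-0.243]]]}}

```text
time: 17.5
ee_pos: [0.5956, -0.3531, 0.1792]
eef_rot: [0.54, 0.842, -0.001, -0.0]
ft_force: [-1.1, -0.1, 0.5]
width: 0.0872
```

{"name": "step_arm", "arguments": {"increments": [[[0,0,0],[0,0,0]],[[0,0,0],[0,0,0]]]}}

```text
time: 17.7
ee_pos: [0.5955, -0.3528, 0.1793]
eef_rot: [0.54, 0.842, -0.002, -0.0]
ft_force: [0.6, 0.4, 0.5]
width: 0.0869
```

```bash
python3 - <<'E'
from h import *
st();c=r.camera("wrist");cv2.imwrite("pics/u_w.png",c["pixels"]);crop(c,250,140,390,280,5,"u_wc");st()
E
```

```text
t 17.7 pos [ 0.5955 -0.3528  0.1793] z-axis [-0.0019 -0.0025 -1.    ] y-axis [ 0.9089  0.417  -0.0028] F [0.6141 0.4463 0.5448] w 0.0869
t 17.75 pos [ 0.5959 -0.3521  0.1795] z-axis [-0.0014 -0.0021 -1.    ] y-axis [ 0.9085  0.4178 -0.0022] F [-0.0281  0.5669 -1.0248] w 0.087
```

View pics/u_w.png

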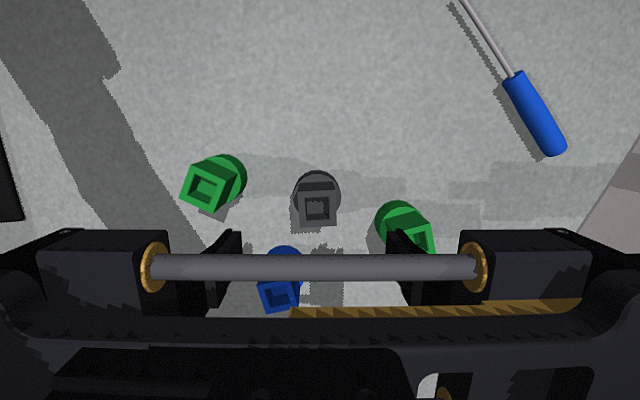

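View pics/u_wc.png

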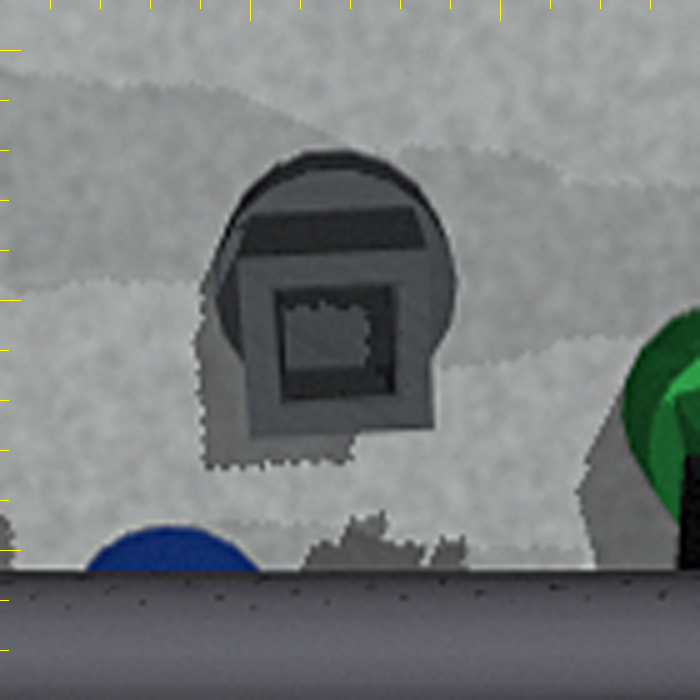

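```bash
python3 - <<'E'
from h import *
c=r.camera("wrist");s=st()
meas(c,P([(238,262),(425,248),(433,428),(250,436)],5,250,140))
T=R.from_quat(s["eef_rot"])
print("green collar left edge, tool frame",[T.inv().apply(onz(c,*p,.032)-s["ee_pos"]) for p in P([(622,400)],5,250,140)])
print("green shank corners",[T.inv().apply(onz(c,*p,.07)-s["ee_pos"]) for p in [(384,238),(414,207),(435,240)]])
E
```

```text
t 17.8 pos [ 0.5961 -0.3518  0.1795] z-axis [-0.0012 -0.002  -1.    ] y-axis [ 0.9083  0.4184 -0.0019] F [-0.1971 -0.422   0.6451] w 0.087
0.06 [ 0.6033 -0.3607] len [0.0371 0.0377 0.0374 0.0365] ang [29.1017 28.2673 27.3719 27.7107]
0.064 [ 0.6028 -0.3596] len [0.0366 0.0371 0.0369 0.036 ] ang [29.1017 28.2673 27.3719 27.7107]
0.068 [ 0.6023 -0.3586] len [0.036  0.0366 0.0364 0.0355] ang [29.1017 28.2673 27.3719 27.7107]
0.072 [ 0.6018 -0.3576] len [0.0355 0.036  0.0358 0.035 ] ang [29.1017 28.2673 27.3719 27.7107]
0.076 [ 0.6013 -0.3565] len [0.035  0.0355 0.0353 0.0344] ang [29.1017 28.2673 27.3719 27.7107]
green collar left edge, tool frame [array([-0.0318,  0.0674,  0.1475])]
green shank corners [array([-0.0387,  0.0701,  0.1095]), array([-0.0065,  0.0974,  0.1094]), array([-0.041 ,  0.122 ,  0.1094])]
```

```bash
python3 - <<'E'
from h import *
go([.602,-.358,.0385],28)
E
```

```text
shift [-0.0079  0.003   0.1411] turn [-0.002   0.0012 -0.057 ] rows 2.8260656014284415 0.3806824144469876
```

{"name": "step_arm", "arguments": {"increments": [[[-0.008,0.003,0.02],[-0.002,0.001,-0.057]],[[-0.008,0.003,0.06],[-0.002,0.001,-0.057]],[[-0.008,0.003,0.1],[-0.002,0.001,-0.057]],[[-0.008,0.003,0.132],[-0.002,0.001,-0.057]],[[-0.008,0.003,0.139],[-0.002,0.001,-0.057]]], "hand": -0.61}}

```text
time: 18.3
ee_pos: [0.6009, -0.3553, 0.0368]
eef_rot: [0.514, 0.858, 0.0, -0.003]
ft_force: [-0.7, 0.6, -0.9]
width: 0.0707
```

{"name": "step_arm", "arguments": {"increments": [[[0,0,0],[0,0,0]],[[0,0,0],[0,0,0]]]}}

```text
time: 18.5
ee_pos: [0.6018, -0.3549, 0.0383]
eef_rot: [0.514, 0.858, 0.0, -0.002]
ft_force: [1.1, 0.2, 0.8]
width: 0.0697
```

```bash
python3 - <<'E'
from h import *
st();go([.602,-.358,.0385],28)
c=r.camera("wrist");cv2.imwrite("pics/v_w.png",c["pixels"])
E
```

```text
t 18.5 pos [ 0.6018 -0.3549  0.0383] z-axis [-0.0031  0.0026 -1.    ] y-axis [ 0.8817  0.4718 -0.0015] F [1.1234 0.1905 0.8089] w 0.0697
shift [-0.0028 -0.0013 -0.0002] turn [-0.0016 -0.0037  0.0027] rows 0.06273977398869349 0.03235419774597514
```

View pics/v_w.png

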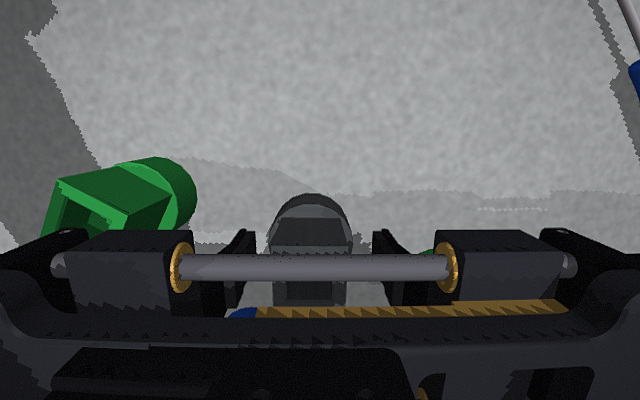

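{"name": "step_arm", "arguments": {"increments": [[[-0.003,-0.001,-0.001],[-0.002,-0.003,0]],[[-0.003,-0.001,-0.001],[-0.002,-0.003,0]],[[-0.003,-0.001,-0.001],[-0.002,-0.003,0]],[[-0.003,-0.001,-0.001],[-0.002,-0.003,0]],[[-0.003,-0.001,-0.001],[-0.002,-0.003,0]]], "hand": 1, "grip_force": 35}}

```text
time: 19.05
ee_pos: [0.6025, -0.3584, 0.0398]
eef_rot: [0.514, 0.858, 0.0, 0.0]
ft_force: [-0.5, -0.6, 0.7]
width: 0.0384
```

{"name": "step_arm", "arguments": {"increments": [[[0,0,0],[0,0,0]],[[0,0,0],[0,0,0]],[[0,0,0],[0,0,0]],[[0,0,0],[0,0,0]]]}}

```text
time: 19.45
ee_pos: [0.6024, -0.3586, 0.0398]
eef_rot: [0.514, 0.858, 0.0, 0.0]
ft_force: [-0.6, -0.7, 0.2]
width: 0.0355
```

```bash
python3 - <<'E'
from h import *
st();c=r.camera("wrist");crop(c,265,180,360,310,5,"w_h");st()
E
```

```text
t 19.45 pos [ 0.6024 -0.3586  0.0398] z-axis [ 0.0007  0.0002 -1.    ] y-axis [0.8819 0.4715 0.0007] F [-0.619  -0.6943  0.1838] w 0.0355
t 19.5 pos [ 0.6024 -0.3586  0.0398] z-axis [ 0.0007  0.0002 -1.    ] y-axis [0.8819 0.4715 0.0007] F [-1.0597 -1.5966  1.4223] w 0.0354
```

View pics/w_h.png

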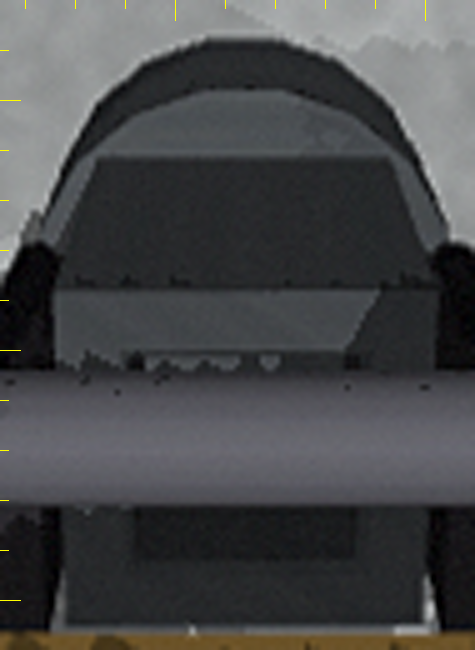

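```bash
python3 - <<'E'
from h import *
c=r.camera("wrist");inhand(c,.0398,[(99,156),(388,156)],5,265,180)
go([.5013,.066,.155],-3.27)
E
```

```text
edge [[ 0.0199 -0.0177  0.0078]
 [ 0.0199  0.0173  0.0078]] offset x 0.001939438021747359 y -0.00019342399657423098 w 0.03494742016938798
shift [ 0.4221  0.1112 -0.1152] turn [ 0.0007 -0.0001  0.548 ] rows 9.027947714708366 3.655288981842734
```

{"name": "step_arm", "arguments": {"increments": [[[0,0,-0.03],[0,0,0]],[[0,0,-0.07],[0,0,0]],[[0.0,0.0,-0.11],[0,0,0.0]],[[0.04,0.0,-0.14],[0,0,0.1]],[[0.08,0.0,-0.15],[0,0,0.2]]]}}

```text
time: 20.05
ee_pos: [0.5647, -0.2889, 0.1925]
eef_rot: [0.599, 0.8, 0.001, 0.002]
ft_force: [0.4, -0.4, -2.0]
width: 0.0358
```

```bash
python3 - <<'E'
from h import *
st();go([.5013,.066,.19],-3.27)
E
```

```text
t 20.05 pos [ 0.5647 -0.2889  0.1925] z-axis [ 0.0042 -0.0013 -1.    ] y-axis [0.9596 0.2814 0.0037] F [ 0.372  -0.4418 -1.9668] w 0.0358
shift [0.3584 0.039  0.0018] turn [0.0041 0.0017 0.3423] rows 7.210919535211048 2.2834291719585353
```

{"name": "step_arm", "arguments": {"increments": [[[0.046,0.005,0],[0.002,0.001,0.07]],[[0.092,0.01,0],[0.004,0.002,0.14]],[[0.138,0.015,0],[0.004,0.002,0.21]],[[0.184,0.02,0],[0.004,0.002,0.28]],[[0.23,0.025,0],[0.004,0.002,0.342]]]}}

```text
time: 20.55
ee_pos: [0.5231, -0.0589, 0.1917]
eef_rot: [0.728, 0.686, 0.0, -0.0]
ft_force: [1.9, 0.7, -3.1]
width: 0.036
```

```bash
python3 - <<'E'
from h import *
st();go([.5013,.0658,.155],-3.27)
E
```

```text
t 20.55 pos [ 0.5231 -0.0589  0.1917] z-axis [-0.0004  0.001  -1.    ] y-axis [ 0.9983 -0.0591 -0.0005] F [ 1.8625  0.7137 -3.0959] w 0.036
shift [ 0.1232 -0.0292  0.0368] turn [-0.0005 -0.0009 -0.0021] rows 2.636869411837368 0.015395440564805737
```

{"name": "step_arm", "arguments": {"increments": [[[0.04,-0.01,0],[0,0,0]],[[0.08,-0.02,0.01],[0,0,-0.002]],[[0.11,-0.027,0.02],[0,0,-0.002]],[[0.122,-0.029,0.035],[0,0,-0.002]],[[0.122,-0.029,0.037],[0,0,-0.002]]]}}

```text
time: 21.05
ee_pos: [0.4998, 0.067, 0.1531]
eef_rot: [0.726, 0.688, -0.001, -0.001]
ft_force: [-0.2, 0.4, -2.6]
width: 0.0357
```

{"name": "step_arm", "arguments": {"increments": [[[0,0,0],[0,0,0]],[[0,0,0],[0,0,0]],[[0,0,0],[0,0,0]]]}}

```text
time: 21.35
ee_pos: [0.5003, 0.066, 0.1537]
eef_rot: [0.726, 0.688, -0.001, -0.001]
ft_force: [-0.3, 0.0, -3.7]
width: 0.0357
```

```bash
python3 - <<'E'
from h import *
st();c=r.camera("wrist");cv2.imwrite("pics/x_w.png",c["pixels"]);go([.5013,.0658,.085],-3.27)
E
```

```text
t 21.35 pos [0.5003 0.066  0.1537] z-axis [-0.0025  0.001  -1.    ] y-axis [ 0.9985 -0.0546 -0.0025] F [-0.2819  0.0483 -3.6561] w 0.0357
shift [-0.0003  0.0013  0.0686] turn [-0.0026 -0.0009  0.0026] rows 1.3727398520262584 0.025208942294677628
```

View pics/x_w.png

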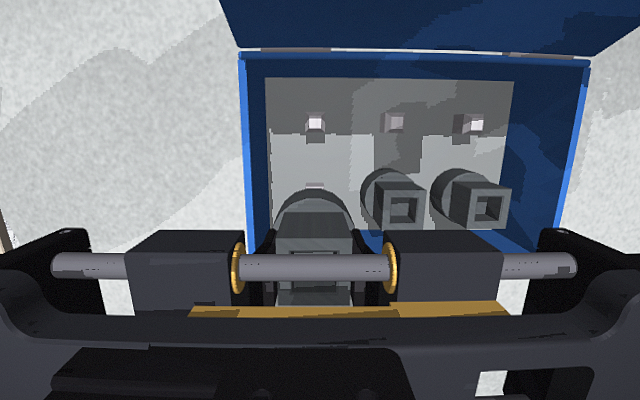

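Lined up over the left front post. Descending.

{"name": "step_arm", "arguments": {"increments": [[[0,0.001,0.02],[-0.002,-0.001,0.002]],[[0,0.001,0.045],[-0.002,-0.001,0.002]],[[0,0.001,0.062],[-0.002,-0.001,0.002]],[[0,0.001,0.069],[-0.002,-0.001,0.002]],[[0,0.001,0.069],[-0.002,-0.001,0.002]]]}}

```text
time: 21.9
ee_pos: [0.5008, 0.0656, 0.0843]
eef_rot: [0.727, 0.687, -0.001, -0.0]
ft_force: [0.2, -0.1, -2.6]
width: 0.0358
```

```bash
python3 - <<'E'
from h import *
st();go([.5013,.0658,.072],-3.27)
E
```

```text
t 21.9 pos [0.5008 0.0656 0.0843] z-axis [-0.0014 -0.0008 -1.    ] y-axis [ 0.9984 -0.0571 -0.0014] F [ 0.2244 -0.106  -2.5821] w 0.0358
shift [0.0002 0.0005 0.0123] turn [-0.0014  0.0008 -0.0001] rows 0.24694876821739364 0.010824492924537863
```

{"name": "step_arm", "arguments": {"increments": [[[0,0.0005,0.004],[-0.001,0.001,0]],[[0,0.0005,0.008],[-0.001,0.001,0]],[[0,0.0005,0.012],[-0.001,0.001,0]],[[0,0.0005,0.014],[-0.001,0.001,0]]]}}

```text
time: 22.3
ee_pos: [0.5015, 0.0659, 0.0703]
eef_rot: [0.727, 0.687, 0.0, -0.0]
ft_force: [-0.5, 1.3, -1.2]
width: 0.0359
```

{"name": "step_arm", "arguments": {"increments": [[[0,0,0.004],[0,0,0]],[[0,0,0.008],[0,0,0]],[[0,0,0.01],[0,0,0]]]}}

```text
time: 22.6
ee_pos: [0.5013, 0.066, 0.0599]
eef_rot: [0.727, 0.687, 0.0, -0.0]
ft_force: [-0.4, 0.6, -1.7]
width: 0.0356
```

{"name": "step_arm", "arguments": {"increments": [[[0,0,0.004],[0,0,0]],[[0,0,0.008],[0,0,0]],[[0,0,0.01],[0,0,0]],[[0,0,0.0115],[0,0,0]]]}}

```text
time: 23.0
ee_pos: [0.5012, 0.066, 0.0495]
eef_rot: [0.727, 0.687, -0.0, -0.001]
ft_force: [-17.2, -1.9, 38.9]
width: 0.0357
```

{"name": "step_arm", "arguments": {"increments": [[[0,0,0],[0,0,0]],[[0,0,0],[0,0,0]],[[0,0,0],[0,0,0]],[[0,0,0],[0,0,0]]], "hand": -0.26}}

```text
time: 23.4
ee_pos: [0.5012, 0.066, 0.0494]
eef_rot: [0.727, 0.687, -0.0, -0.001]
ft_force: [-0.1, -0.9, -0.3]
width: 0.053
```

{"name": "step_arm", "arguments": {"increments": [[[0,0,-0.01],[0,0,0]],[[0,0,-0.03],[0,0,0]],[[0,0,-0.06],[0,0,0]],[[-0.01,0,-0.1],[0,0,0]],[[-0.05,0,-0.145],[0,0,0]]]}}

```text
time: 23.9
ee_pos: [0.4991, 0.0246, 0.1888]
eef_rot: [0.726, 0.688, 0.0, -0.001]
ft_force: [1.0, 0.2, 0.4]
width: 0.0552
```

```bash
python3 - <<'E'
from h import *
st();c=r.camera("wrist");cv2.imwrite("pics/y_w.png",c["pixels"]);c=r.camera("top");cv2.imwrite("pics/y_t.png",c["pixels"]);c=r.camera("scene");cv2.imwrite("pics/y_s.png",c["pixels"])
E
```

```text
t 23.9 pos [0.4991 0.0246 0.1888] z-axis [-0.0012  0.0016 -1.    ] y-axis [ 0.9986 -0.0527 -0.0013] F [0.9739 0.2426 0.4009] w 0.0552
```

View pics/y_w.png

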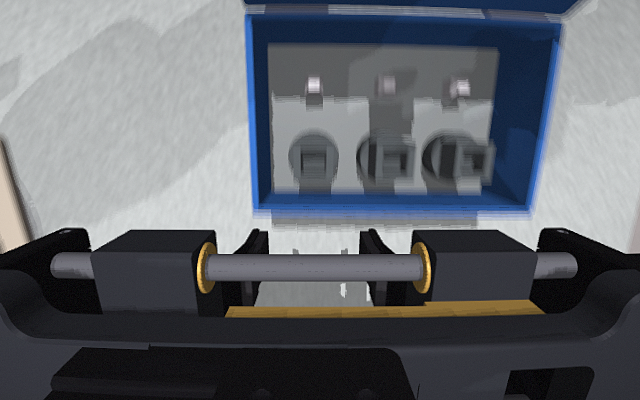

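View pics/y_s.png

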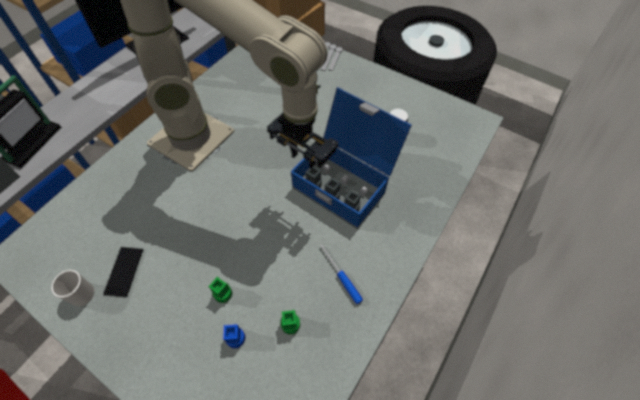

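View pics/y_t.png

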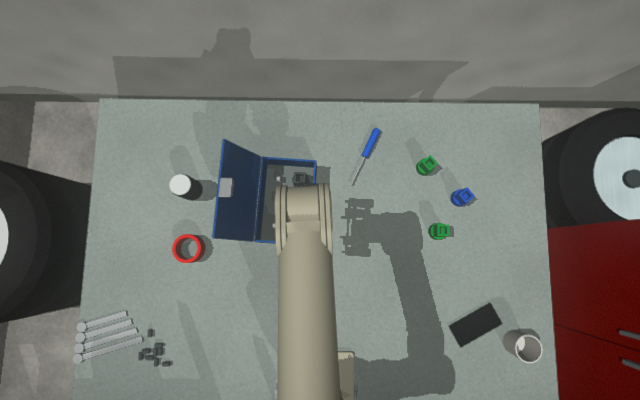

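All three sockets stand on the front posts and no dark ones remain on the bench. Next is the lid: close the jaws, rise over it, come down behind it and push it forward.

```bash
python3 - <<'E'
from h import *
c=r.camera("top")
print("tin top",onz(c,180,184,.11),"tape",onz(c,188,248,.048))
for u,v in[(222,140),(214,238)]: print([onz(c,u,v,z) for z in(.26,.27)])
st();go([.56,.11,.38],-3.27);go([.59,.33,.38],-3.27)
E
```

```text
tin top [0.6203 0.4165 0.11  ] tape [0.4291 0.4034 0.048 ]
[array([0.715 , 0.2544, 0.26  ]), array([0.7121, 0.2516, 0.27  ])]
[array([0.4548, 0.263 , 0.26  ]), array([0.4546, 0.2601, 0.27  ])]
t 24.1 pos [0.4994 0.0223 0.1878] z-axis [ 0.0002  0.0033 -1.    ] y-axis [ 0.9983 -0.0587  0.    ] F [ 0.0516  1.471  -1.2158] w 0.0545
shift [ 0.0917  0.0553 -0.1919] turn [ 0.     -0.0033 -0.0016] rows 4.396069005003058 0.024473368669901924
shift [ 0.3131  0.0724 -0.1912] turn [ 0.     -0.0033 -0.0016] rows 7.479039438993109 0.024473368669901924
```

{"name": "step_arm", "arguments": {"increments": [[[0,0,-0.05],[0,-0.003,0]],[[0,0.005,-0.1],[0,-0.003,0]],[[0,0.02,-0.145],[0,-0.003,0]],[[0.01,0.04,-0.185],[0,-0.003,0]],[[0.05,0.055,-0.2],[0,-0.003,0]]], "hand": 1, "grip_force": 20}}

```text
time: 24.6
ee_pos: [0.5588, 0.0658, 0.3914]
eef_rot: [0.729, 0.684, 0.002, 0.001]
ft_force: [0.9, -0.4, 1.4]
width: 0.0227
```

```bash
python3 - <<'E'
from h import *
st();go([.589,.315,.39],-3.27)
E
```

```text
t 24.6 pos [0.5588 0.0658 0.3914] z-axis [ 0.0043  0.0009 -1.    ] y-axis [ 0.998  -0.0635  0.0043] F [ 0.8795 -0.4451  1.3749] w 0.0227
shift [0.2506 0.0143 0.0018] turn [ 0.0043 -0.0012 -0.0065] rows 5.019711999944465 0.052382954027830816
```

{"name": "step_arm", "arguments": {"increments": [[[0.048,0.003,0],[0.004,0,-0.006]],[[0.096,0.006,0],[0.004,0,-0.006]],[[0.144,0.009,0],[0.004,0,-0.006]],[[0.192,0.012,0],[0.004,0,-0.006]],[[0.24,0.014,0],[0.004,0,-0.006]]]}}

```text
time: 25.1
ee_pos: [0.5873, 0.3077, 0.3897]
eef_rot: [0.727, 0.687, -0.001, -0.001]
ft_force: [0.2, 0.4, -0.5]
width: 0.0004
```

{"name": "step_arm", "arguments": {"increments": [[[0.01,0,0.0],[0,0,0]],[[0.01,0,0.03],[0,0,0]],[[0.01,0,0.075],[0,0,0]],[[0.01,0,0.12],[0,0,0]],[[0.01,0,0.165],[0,0,0]]]}}

```text
time: 25.6
ee_pos: [0.5864, 0.318, 0.2215]
eef_rot: [0.726, 0.687, -0.002, -0.001]
ft_force: [0.4, 0.2, -0.4]
width: 0.0004
```

```bash
python3 - <<'E'
from h import *
st();c=r.camera("scene");crop(c,240,30,440,230,4,"z_s");c=r.camera("top");crop(c,140,100,340,260,3,"z_t");st()
E
```

```text
t 25.6 pos [0.5864 0.318  0.2215] z-axis [-0.0041 -0.0008 -1.    ] y-axis [ 0.9984 -0.0556 -0.004 ] F [ 0.3959  0.1526 -0.3751] w 0.0004
t 25.7 pos [0.5836 0.3172 0.2171] z-axis [-0.0128 -0.0059 -0.9999] y-axis [ 0.9984 -0.0555 -0.0124] F [-0.1912  0.0059 -0.3449] w 0.0006
```

View pics/z_s.png

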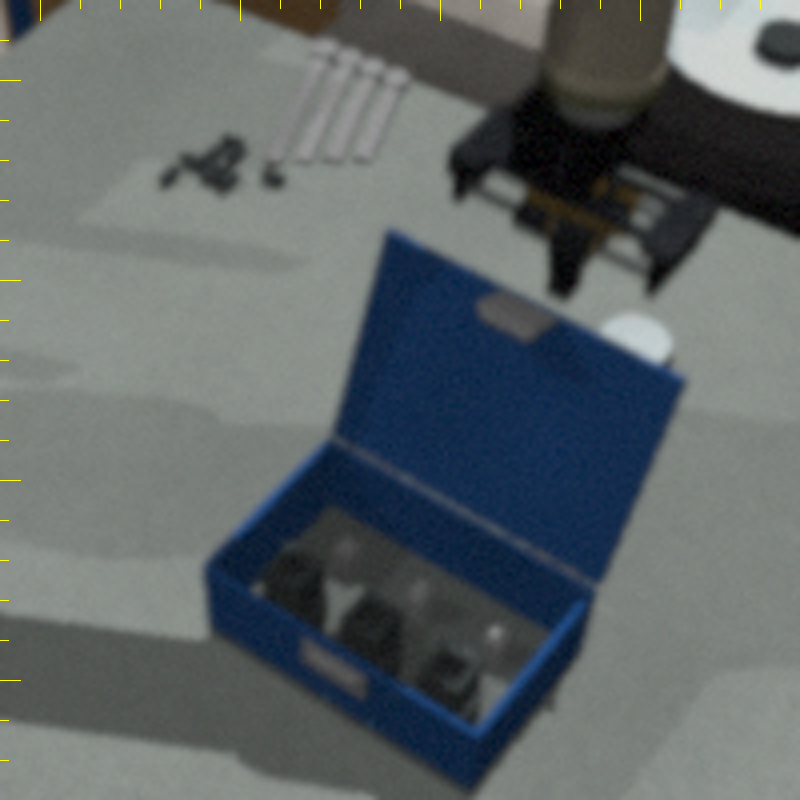

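View pics/z_t.png

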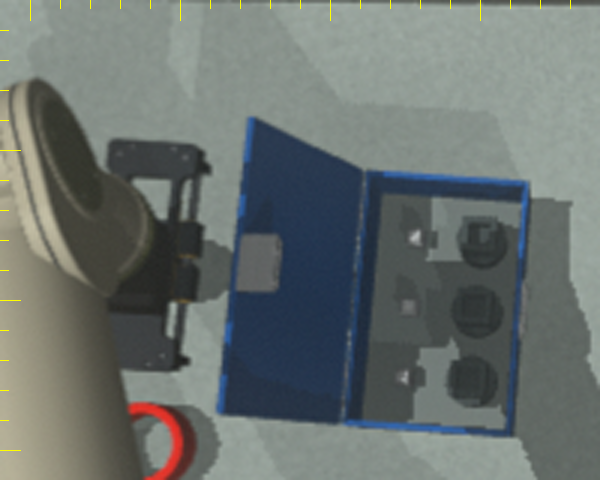

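{"name": "step_arm", "arguments": {"increments": [[[-0.01,0.002,-0.012],[-0.01,0.004,0]],[[-0.025,0.003,-0.014],[-0.012,0.005,0]],[[-0.04,0.003,-0.014],[-0.012,0.005,0]],[[-0.055,0.003,-0.014],[-0.012,0.005,0]],[[-0.07,0.003,-0.014],[-0.012,0.005,0]]]}}

```text
time: 26.2
ee_pos: [0.5833, 0.246, 0.2329]
eef_rot: [0.727, 0.687, 0.0, 0.0]
ft_force: [-0.7, 2.0, 2.0]
width: 0.0005
```

```bash
python3 - <<'E'
from h import *
st();go([.58,.13,.232],-3.27)
E
```

```text
t 26.2 pos [0.5833 0.246  0.2329] z-axis [ 0.0011  0.0002 -1.    ] y-axis [ 0.9984 -0.056   0.0011] F [-0.6925  2.0391  2.0418] w 0.0005
shift [-0.116   0.0032  0.0009] turn [ 0.0011 -0.0002  0.001 ] rows 2.3202960293327513 0.010400551868997349
```

Contact is light, about 2 N. I keep pushing.

{"name": "step_arm", "arguments": {"increments": [[[-0.012,0,0],[0,0,0]],[[-0.024,0,0],[0,0,0]],[[-0.036,0,0],[0,0,0]],[[-0.048,0,0],[0,0,0]],[[-0.06,0,0],[0,0,0]]]}}

```text
time: 26.7
ee_pos: [0.5798, 0.1852, 0.2327]
eef_rot: [0.727, 0.687, 0.0, 0.0]
ft_force: [-0.2, 1.5, -0.9]
width: 0.0005
```

```bash
python3 - <<'E'
from h import *
st();c=r.camera("scene");crop(c,240,30,440,230,3,"aa_s")
E
```

```text
t 26.7 pos [0.5798 0.1852 0.2327] z-axis [ 0.0008  0.     -1.    ] y-axis [ 0.9984 -0.0557  0.0007] F [-0.1573  1.4667 -0.8893] w 0.0005
```

View pics/aa_s.png

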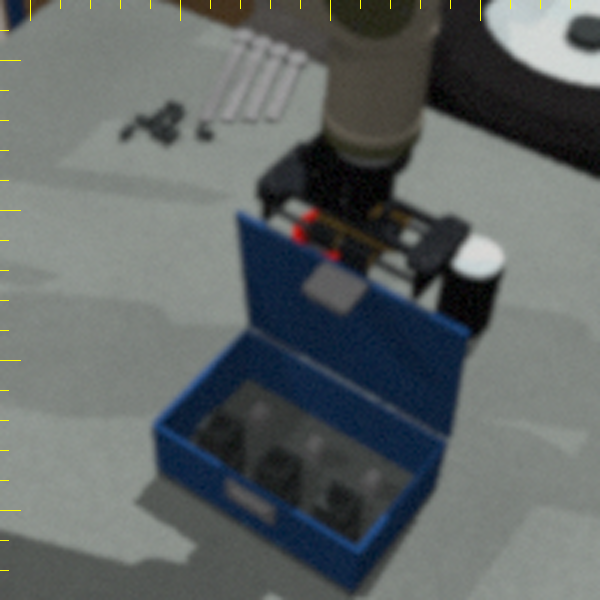

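The lid is now a little past upright towards the case. I'll push further until it falls on its own.

{"name": "step_arm", "arguments": {"increments": [[[-0.012,0,0],[0,0,0]],[[-0.024,0,0],[0,0,0]],[[-0.036,0,0],[0,0,0]],[[-0.048,0,0],[0,0,0]],[[-0.06,0,0],[0,0,0]]]}}

```text
time: 27.25
ee_pos: [0.5764, 0.1213, 0.2329]
eef_rot: [0.728, 0.686, -0.0, 0.001]
ft_force: [0.3, 0.4, -0.4]
width: 0.0005
```

```bash
python3 - <<'E'
from h import *
st();c=r.camera("scene");crop(c,240,30,440,230,3,"ab_s")
E
```

```text
t 27.25 pos [0.5764 0.1213 0.2329] z-axis [ 0.0009 -0.0011 -1.    ] y-axis [ 0.9983 -0.0588  0.001 ] F [ 0.3441  0.4456 -0.3595] w 0.0005
```

View pics/ab_s.png

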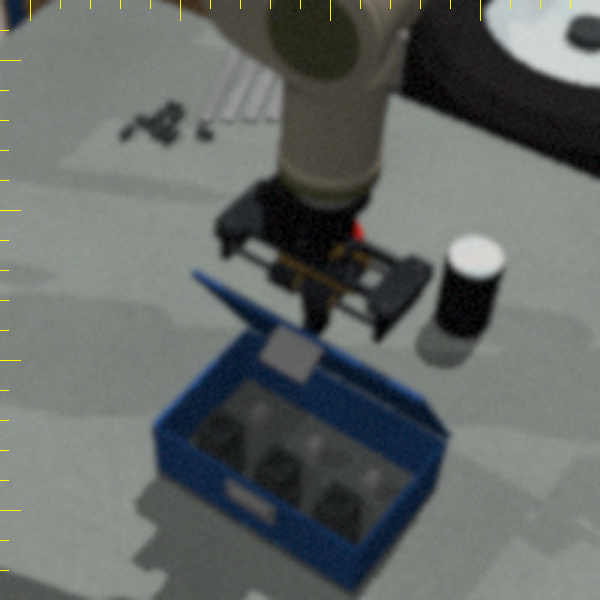

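{"name": "step_arm", "arguments": {"increments": [[[0,0,-0.02],[0,0,0]],[[0,0,-0.02],[0,0,0]],[[0,0,-0.02],[0,0,0]],[[0,0,-0.02],[0,0,0]],[[0,0,-0.02],[0,0,0]]]}}

```text
time: 27.8
ee_pos: [0.5762, 0.119, 0.2525]
eef_rot: [0.728, 0.685, -0.001, 0.001]
ft_force: [-0.3, 0.0, -0.1]
width: 0.0002
```

{"name": "step_arm", "arguments": {"increments": [[[0,0,0],[0,0,0]],[[0,0,0],[0,0,0]],[[0,0,0],[0,0,0]],[[0,0,0],[0,0,0]],[[0,0,0],[0,0,0]]]}}

```text
time: 28.3
ee_pos: [0.5762, 0.119, 0.2525]
eef_rot: [0.728, 0.685, -0.001, 0.001]
ft_force: [1.2, -1.1, -0.4]
width: 0.0007
```

```bash
python3 - <<'E'
from h import *
st();c=r.camera("scene");crop(c,240,30,440,230,3,"ac_s");go([.574,.008,.16],-3.27)
E
```

```text
t 28.3 pos [0.5762 0.119  0.2525] z-axis [ 0.0003 -0.0022 -1.    ] y-axis [ 0.9981 -0.061   0.0005] F [ 1.1723 -1.0507 -0.384 ] w 0.0007
shift [-0.1107  0.0046  0.0927] turn [ 0.0003  0.0022 -0.004 ] rows 2.8899453612984454 0.030446306553745865
```

View pics/ac_s.png

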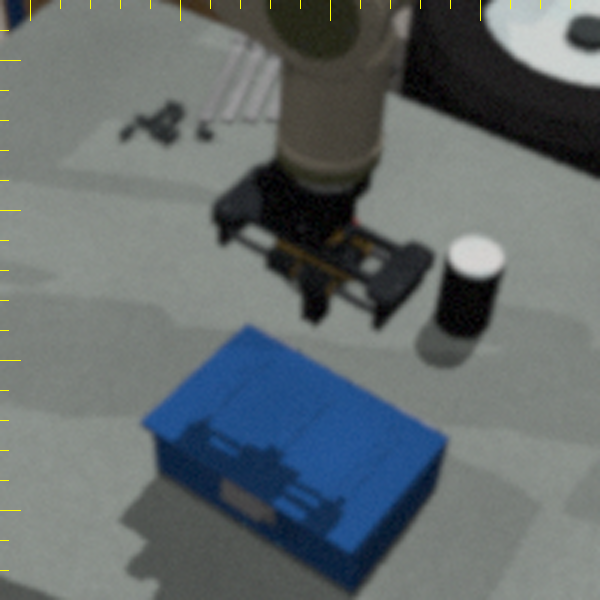

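The lid has dropped onto its catch and sits ajar. I'll move over the free edge and press.

{"name": "step_arm", "arguments": {"increments": [[[-0.04,0.002,0.01],[0,0.002,-0.004]],[[-0.08,0.004,0.03],[0,0.002,-0.004]],[[-0.108,0.005,0.06],[0,0.002,-0.004]],[[-0.111,0.005,0.085],[0,0.002,-0.004]],[[-0.111,0.005,0.105],[0,0.002,-0.004]]]}}

```text
time: 28.85
ee_pos: [0.5739, 0.006, 0.1465]
eef_rot: [0.728, 0.686, -0.0, 0.0]
ft_force: [-0.1, 0.3, 0.3]
width: 0.0003
```

```bash
python3 - <<'E'
from h import *
st();go([.574,.008,.118],-3.27)
E
```

```text
t 28.85 pos [0.5739 0.006  0.1465] z-axis [-0.0001 -0.0003 -1.    ] y-axis [ 0.9982 -0.0597 -0.0001] F [-0.0524  0.3283  0.3053] w 0.0003
shift [ 0.002  -0.      0.0285] turn [-0.0001  0.0003 -0.0026] rows 0.5715052853647253 0.017671195259683043
```

{"name": "step_arm", "arguments": {"increments": [[[0.002,0,0.015],[0,0,0]],[[0.002,0,0.027],[0,0,0]],[[0.002,0,0.033],[0,0,0]],[[0.002,0,0.037],[0,0,0]]]}}

```text
time: 29.25
ee_pos: [0.5738, 0.0078, 0.1099]
eef_rot: [0.728, 0.686, -0.0, -0.0]
ft_force: [-5.5, -1.4, 7.3]
width: 0.0004
```

{"name": "step_arm", "arguments": {"increments": [[[0,0,0.003],[0,0,0]],[[0,0,0.006],[0,0,0]],[[0,0,0.009],[0,0,0]]]}}

```text
time: 29.55
ee_pos: [0.5743, 0.0081, 0.101]
eef_rot: [0.728, 0.686, -0.0, 0.0]
ft_force: [0.5, -0.3, 2.8]
width: 0.0005
```

{"name": "step_arm", "arguments": {"increments": [[[0,0,0.001],[0,0,0]],[[0,0,0.002],[0,0,0]],[[0,0,0.002],[0,0,0]]]}}

```text
time: 29.85
ee_pos: [0.5744, 0.0081, 0.1007]
eef_rot: [0.728, 0.686, 0.0, -0.0]
ft_force: [-9.9, -0.3, 21.5]
width: 0.0003
```

{"name": "step_arm", "arguments": {"increments": [[[0,0,-0.02],[0,0,0]],[[0,0,-0.06],[0,0,0]],[[0,0,-0.11],[0,0,0]],[[0,0,-0.15],[0,0,0]],[[-0.04,0,-0.18],[0,0,0]]]}}

```text
time: 30.35
ee_pos: [0.5735, -0.0263, 0.283]
eef_rot: [0.725, 0.689, 0.002, -0.0]
ft_force: [1.6, 0.5, -0.3]
width: 0.0001
```

{"name": "step_arm", "arguments": {"increments": [[[-0.05,0,0],[0,0,0]],[[-0.1,0,0],[0,0,0]],[[-0.14,0,0],[0,0,0]],[[-0.14,0,0],[0,0,0]],[[-0.14,0,0],[0,0,0]]]}}

```text
time: 30.85
ee_pos: [0.5664, -0.1671, 0.2824]
eef_rot: [0.725, 0.688, 0.002, -0.0]
ft_force: [0.7, 0.4, -1.5]
width: 0.0003
```

```bash
python3 - <<'E'
from h import *
st();c=r.camera("scene");crop(c,240,30,440,230,3,"ad_s");c=r.camera("top");cv2.imwrite("pics/ad_t.png",c["pixels"]);c=r.camera("wrist");cv2.imwrite("pics/ad_w.png",c["pixels"])
E
```

```text
t 30.85 pos [ 0.5664 -0.1671  0.2824] z-axis [ 0.0026  0.0033 -1.    ] y-axis [ 0.9986 -0.052   0.0025] F [ 0.7241  0.408  -1.4772] w 0.0003
```

View pics/ad_s.png

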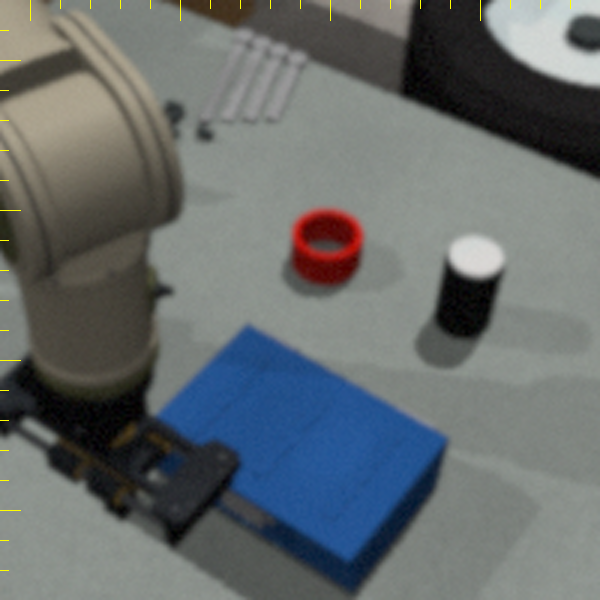

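View pics/ad_t.png

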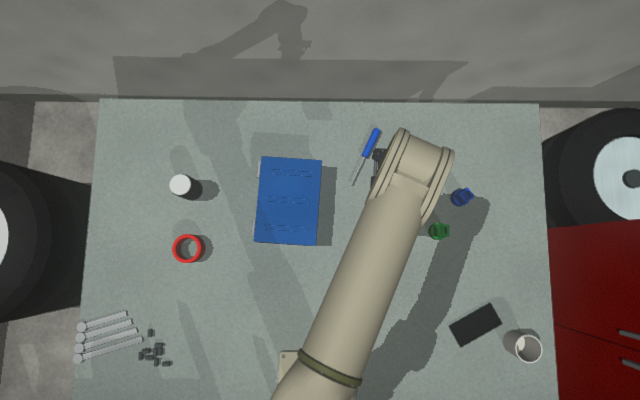

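View pics/ad_w.png

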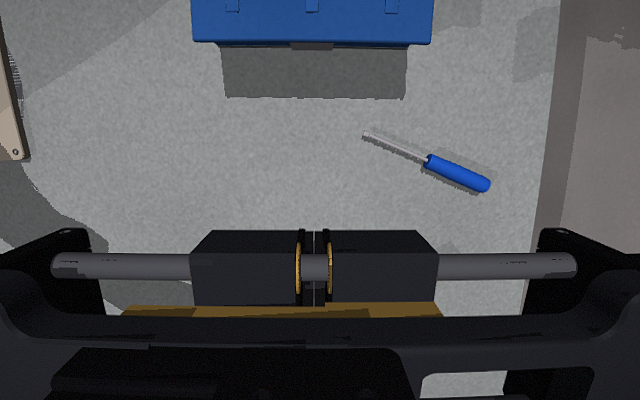

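```bash
python3 - <<'E'
from h import *
c=r.camera("wrist");crop(c,180,0,440,60,3,"ae_w")
c=r.camera("top")
a,b,d=[(261,155),(321.5,159.5),(317,245)]
for z in(.1,.114): 
  q=[onz(c,*p,z) for p in(a,b,d)];print(z,np.linalg.norm(q[0]-q[1]),np.linalg.norm(q[1]-q[2]))
E
```

```text
0.1 0.18712325179466158 0.2622414504657409
0.114 0.18484371547918974 0.2590468239079754
```

View pics/ae_w.png

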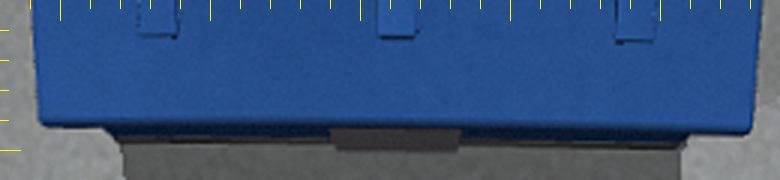

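```bash
python3 - <<'E'
from h import *
c=r.camera("wrist")
for z in(.1,.114):
  q=[onz(c,*p,z) for p in P([(40,122),(755,130)],3,180,0)];print(z,q,np.linalg.norm(q[0]-q[1]))
print(r.close_job())
E
```

```text
0.1 [array([0.444 , 0.0041, 0.1   ]), array([ 0.704 , -0.0109,  0.1   ])] 0.26046153102171127
0.114 [array([ 0.4491, -0.    ,  0.114 ]), array([ 0.6985, -0.0144,  0.114 ])] 0.24981008114664152
the job is handed in; nothing more can be done
None
```

I put all three dark sockets that were on the bench onto the front-row posts, shut the lid over them, and handed the job in at about 31 s. There was no sign that any socket had been knocked aside during the run.

- **Sockets:** Each went down its post freely and met firm contact (27–42 N at the wrist) about 10 mm above its bench height, which is the case floor. The top and wrist pictures taken before closing showed all three upright and square on their posts.
- **Lid:** I pushed it over from behind and it fell onto its catch. Pressing the free edge took about 9 N, then the force dropped as it snapped past. It then stood firm at 100.7 mm under 21 N.
- **After letting go:** The lid's measured size fits the shut height of 100 mm rather than ajar: the free edge came out 260 mm (wrist camera) and 262 mm (top camera), against a true 264 mm. The edge would have measured shorter had the lid been ajar.
- **Left alone:** I didn't touch the screwdriver, tape roll, grease tin or the green and blue look-alikes. In the last pictures everything in view was in place, but the arm hid one green look-alike.
- **Disagreement:** The scene camera put the case about 7 mm away from where the top and wrist cameras did. I used the top and wrist readings, which agreed with each other.

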